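# Pack the printed housing and roll its carton into the sealing bay

### The job

Set the black printed housing flat, on its base, inside the open carton (lower it in, do not drop it), then push the carton along the rollers fully home under the grey sealing head, against the end stop. Swing the red gate out of the way so that the carton can pass, and at the end swing it fully shut behind the carton. Leave the tape roll and the spray can standing where they are.

Things in the scene. Friction and masses are not known exactly. Their poses are not given: they have to be found in the camera images.
- line: Fixed roller line ending in the sealing bay. Origin at bench level under it; y = the carton's travel (to the bay), x = across, away from the robot, z up. 15 free steel rollers: axes along x, 178 long, tops at z=55, y from -302 to +258. Side frames at x=+-98, up to z=50. End stop plate across the end: face at y=+248, up to z=115.
- guides (a point): Middle of the line where the green side guides become parallel (line y=+30), at the height of their tops (z=71). From here to the end stop they stand 140 apart (inner faces x=+-70 of the line); upstream they flare to about 175 apart at y=-60.
- head_edge (a point): Middle of the lower upstream edge of the grey sealing head over the bay: a solid block, 220 across x, from here 168 along +y, underside at z=155, top at 290 (small reel on it to 380), on thin posts at line x=+-103, y=+125 and +250. For the last of the push and to shut the gate the tool must be tilted 25 to 45 degrees to reach in below this edge, its body upstream.
- bay (a point): The point, on the roller tops (z=55 of the line), where the centre of the carton's underside lies when the carton is fully home against the end stop: 178 along y from the line's origin. Axes as the line's.
- gate_hinge (a point): The gate's upright hinge axis, on the far (+x) side of the line at x=+86, y=+98 of the line (just upstream of the home carton's rear face), at the height of the gate bar's middle (z=90). A post of radius 8, up to z=108, stands there.
- gate_tip (a point): Middle of the free end of the red gate bar, 150 from the hinge axis. The bar is 10 thick, 30 high (z=75 to 105), 142 long.
- gate (a joint): Angle of the red gate, rad: 0 = shut (bar straight across the line behind the home carton, pointing to -x of the line), growing as its tip swings upstream (-y of the line); about 1.57 = open, bar along the far side, out of the carton's way; limit 1.8. Stiff hinge, stays where left (0.06 N m). Starts partly across the line, where it would jam the carton.
- carton: Open-topped cardboard carton standing on the rollers upstream of the gate, 130 (its x, across the line) by 140 (its y, along the line) by 75 high, walls and floor 4 thick; origin at the centre of its underside. About 0.35 kg.
- housing: Black printed plastic housing with vent slots, lying on the bench: 100 long (x), 50 wide (y, the width to grip), 46 high in the middle with a 34 long, 60 high block at each end; origin at the centre of its underside, z up. 0.22 kg.
- tape: Bystander: roll of tan packing tape lying flat on the bench, 96 across, 48 high; origin at the centre of its underside.
- spray: Bystander: spray can standing upright, 66 across, 190 high; origin at the centre of its underside.
Not all that is in view belongs to the job. Of the things that look like the carton, the smallest one is meant.

How it is judged (in metres and radians):
On the way, in this order (a step that is already met when the one before it is completed fails the run):
1. the housing lies flat in the carton, let go, while the carton is still upstream of the bay (x of housing in the frame of carton between -0.05 and 0.05 m and y of housing in the frame of carton between -0.05 and 0.05 m and z of housing in the frame of carton below 0.012 m and angle between housing's own z axis and vertical below 0.15 rad and contact force between the fingers and housing below 0.1 N and y of carton in the frame of bay below -0.15 m), for 0.2 s.
2. the carton is fully home in the bay with the housing in it (x of housing in the frame of carton between -0.05 and 0.05 m and y of housing in the frame of carton between -0.05 and 0.05 m and z of housing in the frame of carton below 0.012 m and angle between housing's own z axis and vertical below 0.15 rad and y of carton in the frame of bay between -0.008 and 0.008 m and x of carton in the frame of bay between -0.012 and 0.012 m and z of carton in the frame of bay between -0.005 and 0.005 m and angle between the y axis of carton and the y axis of line, either way round below 0.06 rad), for 0.2 s.
At the end, for the whole second after the job is handed in: The housing lies flat on its base in the carton (upright within 0.15 rad, within 12 mm of the carton's underside); the carton stands on the rollers in the bay within 8 mm of fully home along the line, 12 mm across it and square within 0.06 rad; the gate is shut (below 0.06 rad); all at rest (all of step 2 and value of joint gate below 0.06 rad and linear speed of each of carton, housing below 0.02 m/s and velocity of joint gate below 0.05 rad/s); the robot touches nothing.
It fails at once if the housing is dropped from more than about 25 mm or thrown (faster than 0.7 m/s out of the fingers) (contact force between the fingers and housing below 0.1 N and linear speed of housing above 0.7 m/s).
It fails at once if the tape roll is moved by more than 30 mm (distance of tape from where it was at the start of the episode above 0.03 m).
It fails at once if the spray can is moved by more than 30 mm or tipped (distance of spray from where it was at the start of the episode above 0.03 m or angle between spray's own z axis and vertical above 0.3 rad).
It also fails if it takes over 72 s, if anything falls off the work surface, if the arm or the gripper's body presses on something with over 40 N, if the wrist force passes 120 N, or if a joint passes its speed limit or range.

### The arm

A 6-joint arm with a two-finger parallel gripper is mounted at the origin on the work surface. World frame = base frame: x ahead of the robot, y to its left, z up, the work surface at z = 0. Lengths are in mm, angles in rad, forces in N, time in s.
With the tool pointing down it reaches from about 400 to 925 mm from the base axis. Payload 12.5 kg.
Tool frame: the origin (TCP) lies on the centre line of the jaws, within the pads' length; the fingertips stand 14 mm ahead of it and the grasp point (between the pads) lies 5 mm behind it; z points along the fingers, y is the direction in which the jaws open and shut (so a half turn about z gives the same grasp; the last joint's range is limited). The gripper opens to 95 mm and grips with 3 to 60 N. Pads are 20 mm wide; open, the fingers measure 119 mm over their backs; the gripper's body (75 mm by 180 mm) begins 59 mm behind the grasp point.
Start: joints at [1.082, 0.491, 1.559, -0, 1.092, -0.106], TCP at [233.434, 579.788, 228.661] pointing down, gripper open.
Joint ranges: [-3.1, 3.1], [-0.84, 2.19], [0.05, 2.79], [-1.13, 4.28], [0.06, 2.93], [-2.69, 2.69]. Speed limits (rad/s): [2.22, 2.22, 2.79, 3.14, 3.14, 3.14].

### API

Orientations are given as [roll, pitch, yaw] about the fixed x, y, z axes, in that order (R = Rz(yaw) Ry(pitch) Rx(roll)).
In Python, from cell import * gives the robot as it stands.
- The arm moves only by the tool play_rows, never from a script. Its argument "moves" is a list of rows, each a list of 7 numbers: the shift along the tool's x, y, z in m, then the turn, a rotation vector about the tool's x, y, z in rad, then the opening in per cent of the stroke, from 0 (shut) to 100 (fully open). In form: [[tx, ty, tz, ax, ay, az, claw], ...]. A call has 1 to 8 rows; each row shifts and turns the pose as measured when the row begins, along the tool's axes as they then stand; what a row does not reach is not made up. A row lasts 1/10 s, in which the tool goes at most 50 mm and 8.59 degrees, less where a joint would pass 70% of its speed; a pose out of reach is approached as far as the arm can. A call is refused whole if a number of a shift passes 0.05 or a number of a turn 0.15, either way. A call with a gripper value outside its range is refused whole. The fingers move at their own pace and stop on an object; the grip force is fixed at half the most. Time passes only in rows, so rows that do not move let the fingers close. It gives the time, the measured TCP pose, the force and the opening at its end, in the units of the state.
- state(): the state, without advancing time (a new reading comes with each control period).
- read_camera(name): name is "scene" or "top" or "wrist"; returns a dict with "img" (400x640x3 uint8, red, green, blue), "fx", "fy", "cx", "cy" (pixels), "R" (3x3) and "t" (3): a world point X has camera coordinates R X + t. Camera axes: x right, y down, z forward; pixel columns grow to the right and rows downward; lengths in mm; the calibration is good to about 2 mm. The wrist camera is an equidistant fisheye: a pixel r from the principal point sees the ray r / f radians off the axis. A picture is of the moment at which its call begins. There is no depth.
- job_done(): hands the job in, once; it reports no verdict.
The state is a dict: "t": time; "joints": joint angles; "qvel": joint speeds; "tau": joint torques, N m; "eef_pos": TCP position; "tcp_rot": TCP orientation; "ft_force": force on the tool from outside, world axes, zero at the start; "moment": the same for the moment, N m; "opening": opening from 0.0 (shut) to 1.0 (fully open).
Only numpy, scipy, OpenCV 4.12 (cv2) and the standard library are available. Lean on these libraries where they do the work, as an engineer would, in place of code of your own. Each camera call takes 0.05 s, during which the arm holds its last target.

## Working session

There is one attempt and no reset: what is moved stays moved. The work goes in short steps, Python scripts to look and compute and a tool call to move; the robot and the scene stay as the last step left them, time stands still between calls to the robot, and variables do not carry over. Pictures are saved under pics/ and viewed, and the job is handed in when it is done.

Besides the shell and the picture viewer there is one more tool, called after ">>>" as a command line: name --pt "numbers of a row" for each row, then --argument value for the rest. play_rows: Moves the arm, as the interface text tells. Its arguments: {"type":"object","properties":{"moves":{"type":"array"}},"required":["moves"]}

```bash
mkdir -p pics
cat > h.py <<'E'
from cell import *
import numpy as np, cv2
def snap(name,fn):
    c=read_camera(name); cv2.imwrite('pics/'+fn,cv2.cvtColor(c['img'],cv2.COLOR_RGB2BGR)); 
    return c
def ray(c,u,v):
    R=np.array(c['R']);t=np.array(c['t'])
    d=R.T@np.array([(u-c['cx'])/c['fx'],(v-c['cy'])/c['fy'],1]); return -R.T@t,d
def onz(c,u,v,z):
    o,d=ray(c,u,v); return o+d*(z-o[2])/d[2]
def proj(c,X):
    p=np.array(c['R'])@np.array(X,float)+np.array(c['t']); return c['fx']*p[0]/p[2]+c['cx'],c['fy']*p[1]/p[2]+c['cy']
E
python3 - <<'E'
from h import *
import pickle
for n in ['scene','top','wrist']:
    c=snap(n,n+'0.png'); pickle.dump(c,open(n+'0.pkl','wb'))
    print(n,c['fx'],c['cx'],c['cy'],np.round(-np.array(c['R']).T@c['t']))
print(state())
E
```

```text
scene 381.03297732777855 323.9012756823032 199.66181185312294 [1066. -444. 1155.]
top 445.8026367750076 325.531395553043 196.33839301758513 [ 208.  -62. 1558.]
wrist 309.70691628693146 321.3312507044969 199.966171345864 [171. 606. 383.]
{'t': 0.15, 'joints': array([ 1.08238487e+00,  4.91391158e-01,  1.55927548e+00, -2.19147510e-05,
        1.09168549e+00, -1.05583787e-01]), 'qvel': array([-0.00332493, -0.00046776, -0.00193895,  0.00032684, -0.00096827,
       -0.00106372]), 'tau': array([ 1.08083757e-03, -6.12889981e+01, -2.58277363e+01,  6.92907628e-02,
        4.72771784e-02, -7.77426226e-05]), 'eef_pos': array([233.37065584, 579.63783224, 228.22628679]), 'tcp_rot': array([-3.14083536e+00, -6.07077155e-05,  2.75877507e+00]), 'ft_force': array([ 0.21956108, -0.47403956, -0.24882153]), 'moment': array([ 0.0002786 , -0.00444198, -0.05007859]), 'opening': 1.0005044255542572}
```

View pics/scene0.png

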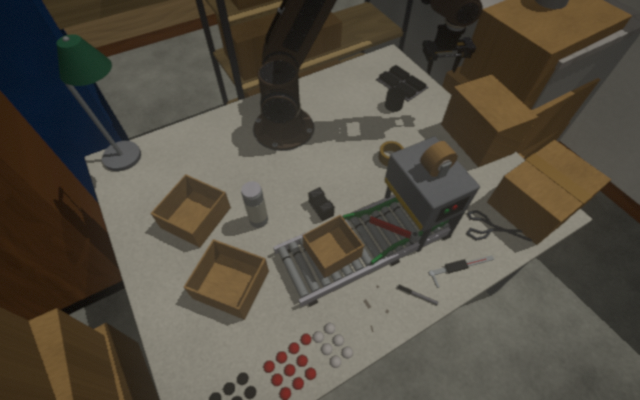

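View pics/top0.png

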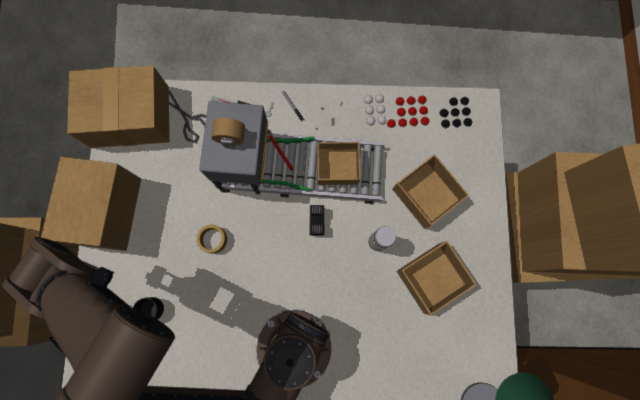

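View pics/wrist0.png

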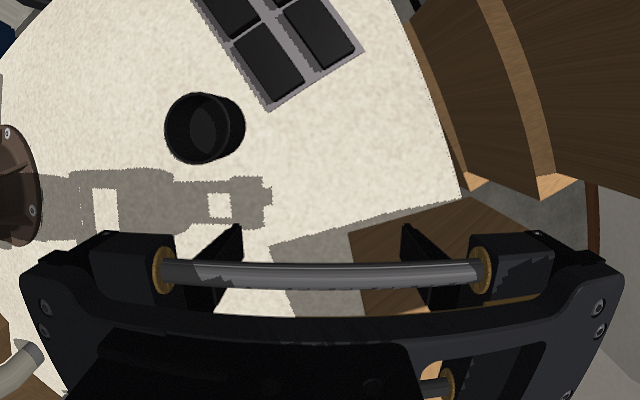

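The scene view shows the line at around (350,240) with the carton at (333,245), the housing at (320,203), the gate at (390,225) and the spray can at (255,203). In the top view the housing is at (317,220), the carton at (338,163), and the red gate runs from (268,135) to (293,168). I'll zoom in next.

Run:
```python
import cv2
a=cv2.imread('pics/top0.png')[85:255,195:395]; cv2.imwrite('pics/top0z.png',cv2.resize(a,None,fx=4,fy=3.5,interpolation=cv2.INTER_CUBIC))
a=cv2.imread('pics/top0.png')[85:255,195:395]; cv2.imwrite('pics/top0z.png',cv2.resize(a,(706,600),interpolation=cv2.INTER_CUBIC))
a=cv2.imread('pics/scene0.png')[135:305,265:485]; cv2.imwrite('pics/scene0z.png',cv2.resize(a,(770,595),interpolation=cv2.INTER_CUBIC))
```

```text
(no output)
```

View pics/top0z.png

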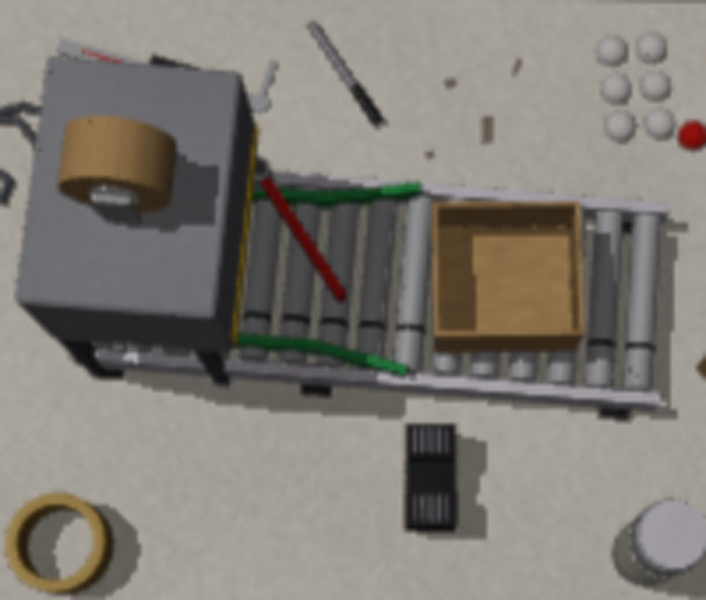

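View pics/scene0z.png

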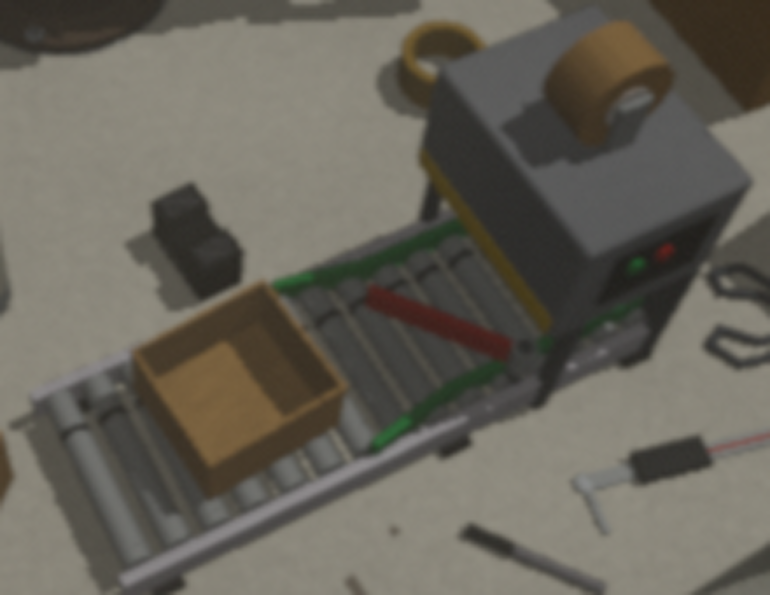

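Run:
```python
from h import *
import pickle
c=pickle.load(open('top0.pkl','rb')); s=pickle.load(open('scene0.pkl','rb'))
def T(n,u,v,z): print('T',n,np.round(onz(c,195+u/3.53,85+v/3.5294,z),1)[:2])
def S(n,u,v,z): print('S',n,np.round(onz(s,265+u/3.5,135+v/3.5,z),1)[:2])
for i,(u,v) in enumerate([(433,203),(580,203),(582,338),(435,337)]): T('carton%d'%i,u,v,130)
for i,(u,v) in enumerate([(406,425),(455,425),(456,530),(405,530)]): T('hous%d'%i,u,v,60)
T('hinge',262,168,108);T('tip',342,298,105)
T('gnear',405,370,71);T('gfar',420,189,71);
T('lastroller near',640,388,45);T('lastroller far',650,212,55)
T('frame near L',380,378,50);T('frame near R',660,400,50);T('frame far R',665,208,50);T('frame far L',415,190,50)
T('head ul',255,130,155);T('head lower',235,345,155)
T('tape',58,543,48);T('spray',670,535,190)
for i,(u,v) in enumerate([(134,355),(265,284),(345,383),(208,465)]): S('carton%d'%i,u,v,130)
S('hinge',524,346,108); S('tip',372,290,105); S('gnear',278,286,71); S('gfar',376,445,71)
S('head near',423,155,155);S('head far',547,325,155)
S('hous',190,184,60);S('hous',243,245,60);S('hous',153,203,60)
```

```text
T carton0 [675.2 -65.3]
T carton1 [ 678.6 -204.9]
T carton2 [ 546.9 -206.9]
T carton3 [544.9 -69.6]
T hous0 [473.5 -43.6]
T hous1 [474.5 -91. ]
T hous2 [372.8 -93.6]
T hous3 [371.9 -44.9]
T hinge [713.7 100.1]
T tip [587.   19.4]
T gnear [525.5 -41.6]
T gfar [708.7 -52.3]
T lastroller near [ 517.8 -272.7]
T lastroller far [ 695.6 -282.5]
T frame near L [521.4 -17.1]
T frame near R [ 505.2 -291.6]
T frame far R [ 701.7 -298.4]
T frame far L [714.6 -47.2]
T head ul [734.5 102.9]
T head lower [527.6 112.6]
T tape [354.7 285.7]
T spray [ 357.5 -278. ]
S carton0 [ 561.2 -204.2]
S carton1 [556.6 -67.2]
S carton2 [675.9 -60.3]
S carton3 [ 682.2 -200.8]
S hinge [717.2 107.7]
S tip [599.1  24.1]
S gnear [535.4 -36. ]
S gfar [718.3 -48.6]
S head near [522.5 127.7]
S head far [726.4 113.1]
S hous [383.1 -44.6]
S hous [472.9 -36.5]
S hous [384.9 -88.5]
```

>>> play_rows --pt "0 0 -0.02 0 0 -0.128 100" --pt "0 0 -0.02 0 0 -0.128 100" --pt "0 0 -0.02 0 0 -0.128 100" --pt "-0.035 -0.03 0 0 0 0 100" --pt "-0.035 -0.035 0 0 0 0 100" --pt "-0.035 -0.035 0 0 0 0 100" --pt "-0.035 -0.035 0 0 0 0 100" --pt "-0.035 -0.035 0 0 0 0 100"

```text
t: 0.95
eef_pos: [411.2, 411.9, 288.4]
tcp_rot: [-3.138, -0.003, -3.114]
ft_force: [0.5, 0.9, 0.5]
opening: 0.997
```

>>> play_rows --pt "0 -0.045 0 0 0 0 100" --pt "0 -0.045 0 0 0 0 100" --pt "0 -0.045 0 0 0 0 100" --pt "0 -0.045 0 0 0 0 100" --pt "0 -0.045 0 0 0 0 100" --pt "0 -0.045 0 0 0 0 100" --pt "0 -0.045 0 0 0 0 100" --pt "0 -0.045 0 0 0 0 100"

```text
t: 1.75
eef_pos: [421.8, 38.1, 288.0]
tcp_rot: [-3.137, -0.003, -3.115]
ft_force: [1.0, 0.5, 0.2]
opening: 1.002
```

Run:
```python
from h import *
import pickle
c=snap('wrist','w1.png'); pickle.dump(c,open('w1.pkl','wb')); print(state()['eef_pos'])
c=snap('top','t1.png')
```

```text
[422.21741503  33.06129003 287.97075856]
```

View pics/w1.png

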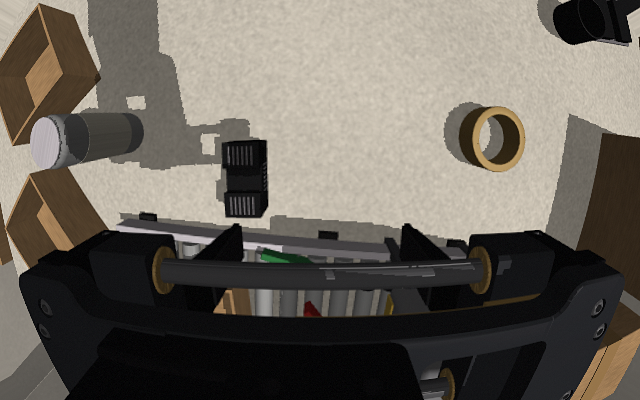

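```bash
cat >> h.py <<'E'
def wray(c,u,v):
    R=np.array(c['R']);t=np.array(c['t']); x=u-c['cx'];y=v-c['cy'];r=np.hypot(x,y);th=r/c['fx']
    d=R.T@np.array([np.sin(th)*x/r,np.sin(th)*y/r,np.cos(th)]); return -R.T@t,d
def wz(c,u,v,z):
    o,d=wray(c,u,v); return np.round((o+d*(z-o[2])/d[2])[:2],1)
E
python3 - <<'E'
from h import *
import pickle
c=pickle.load(open('w1.pkl','rb'))
a=cv2.imread('pics/w1.png')[120:235,200:300]; cv2.imwrite('pics/w1z.png',cv2.resize(a,None,fx=5,fy=5,interpolation=cv2.INTER_CUBIC))
E
```

```text
(no output)
```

View pics/w1z.png

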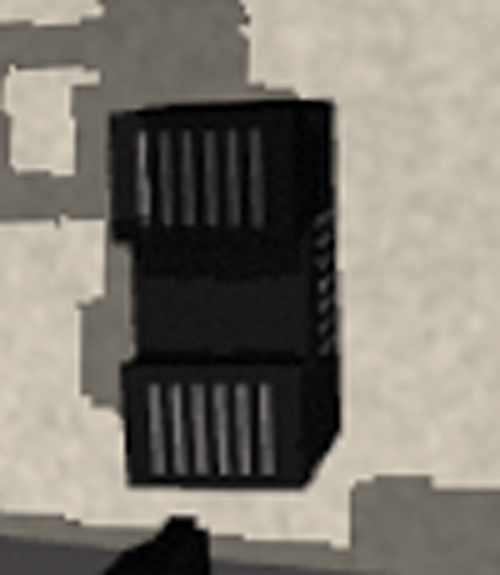

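Run:
```python
from h import *
import pickle
c=pickle.load(open('w1.pkl','rb'))
P=[wz(c,200+u/5,120+v/5,60) for u,v in [(111,116),(293,108),(306,487),(130,486)]]; print(P,np.mean(P,0))
print([wz(c,200+u/5,120+v/5,0) for u,v in [(332,100),(340,430)]])
print('tape',[wz(c,u,v,48) for u,v in [(459,138),(525,138)]], 'spraybase',wz(c,128,133,0))
```

```text
[array([378.9, -90. ]), array([377.1, -41.8]), array([475.9, -39.7]), array([477.5, -88.5])] [427.35 -65.  ]
[array([378.3, -42.7]), array([476.6, -40.9])]
tape [array([361.5, 222.9]), array([350.5, 337.3])] spraybase [ 360.8 -280.7]
```

>>> play_rows --pt "-0.003 -0.048 0.03 0 0 0 100" --pt "-0.002 -0.048 0.03 0 0 0 100" --pt "0 -0.002 0.04 0 0 0 100" --pt "0 0 0.04 0 0 0 100" --pt "0 0 0.04 0 0 0 100" --pt "0 0 0 0 0 0 100"

```text
t: 2.45
eef_pos: [430.0, -53.0, 112.4]
tcp_rot: [-3.135, 0.003, -3.124]
ft_force: [0.5, 0.8, 0.3]
opening: 1.0
```

>>> play_rows --pt "0.003 -0.012 0.02 0 0 0 100" --pt "0 0 0.03 0 0 0 100" --pt "0 0 0.02 0 0 0 100" --pt "0 0 0.01 0 0 0 100" --pt "0 0 0 0 0 0 100"

```text
t: 2.95
eef_pos: [431.6, -64.9, 35.9]
tcp_rot: [-3.134, 0.009, -3.121]
ft_force: [0.2, 0.6, 0.7]
opening: 0.996
```

>>> play_rows --pt "0.005 0 0.01 0 0 0 100" --pt "0.001 0 0.002 0 0 0 100" --pt "0 0 0 0 0 0 0" --pt "0 0 0 0 0 0 0" --pt "0 0 0 0 0 0 0" --pt "0 0 0 0 0 0 0" --pt "0 0 0 0 0 0 0"

```text
t: 3.65
eef_pos: [429.3, -65.1, 29.7]
tcp_rot: [-3.131, 0.017, -3.119]
ft_force: [0.2, -0.4, 0.3]
opening: 0.631
```

>>> play_rows --pt "0 0 0.003 0 0 0 0" --pt "0 0 0 0 0 0 0" --pt "0 0 0 0 0 0 0" --pt "0 0 0 0 0 0 0"

```text
t: 4.05
eef_pos: [429.5, -65.2, 26.6]
tcp_rot: [-3.131, 0.017, -3.119]
ft_force: [-0.1, -0.9, 4.0]
opening: 0.524
```

Run:
```python
from h import *
c=snap('wrist','w2.png'); print(state()['eef_pos'],state()['opening'],state()['tcp_rot'])
```

```text
[429.47139777 -65.1988031   26.61121777] 0.524005662624376 [-3.13102747  0.01701381 -3.11935007]
```

View pics/w2.png

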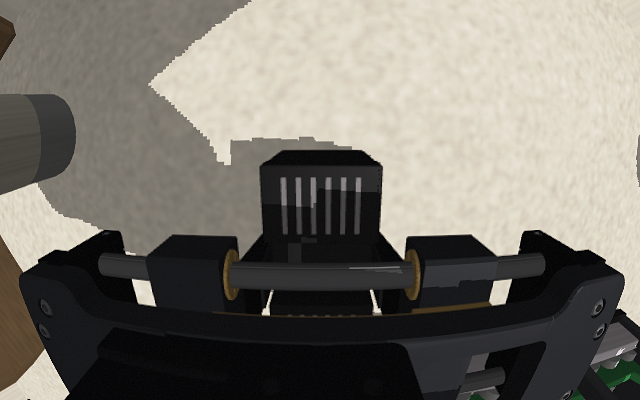

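>>> play_rows --pt "0 0 -0.01 0 0 0 0" --pt "0 0 -0.03 0 -0.015 0 0" --pt "0 0 -0.04 0 0 0 0" --pt "0 0 -0.05 0 0 0 0" --pt "0 0 -0.05 0 0 0 0" --pt "0 0 -0.02 0 0 0 0" --pt "-0.02 -0.02 0 0 0 0 0" --pt "0 0 0 0 0 0 0"

```text
t: 4.9
eef_pos: [441.7, -82.0, 237.8]
tcp_rot: [-3.132, 0.03, -3.118]
ft_force: [-0.3, 0.3, -2.1]
opening: 0.522
```

Run:
```python
from h import *
import pickle
c=snap('wrist','w3.png'); pickle.dump(c,open('w3.pkl','wb'));print(state()['eef_pos'],state()['opening'],state()['tcp_rot'])
c=snap('top','t3.png');pickle.dump(c,open('t3.pkl','wb'))
```

```text
[440.25155842 -81.01112378 237.39114131] 0.525583297166661 [-3.13302892  0.02793298 -3.11806464]
```

View pics/w3.png

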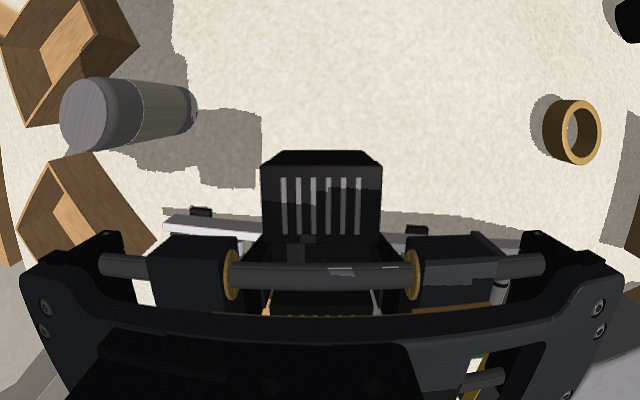

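View pics/t3.png

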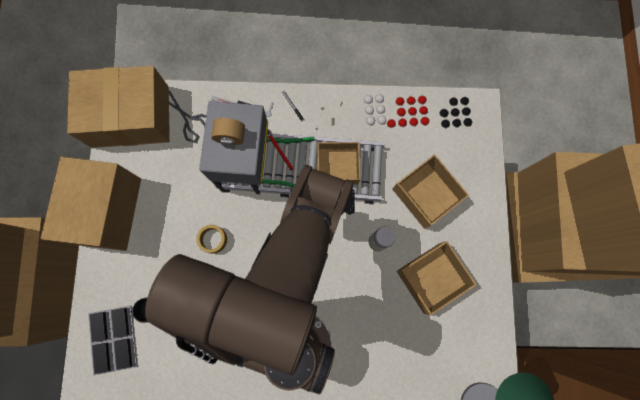

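>>> play_rows --pt "-0.035 -0.012 0 -0.008 0.014 0 0" --pt "-0.035 -0.012 0 0 0.014 0 0" --pt "-0.035 -0.012 0 0 0 0 0" --pt "-0.035 -0.012 0 0 0 0 0" --pt "-0.03 -0.01 0 0 0 0 0" --pt "-0.005 0 0 0 0 0 0" --pt "0 0 0 0 0 0 0"

```text
t: 5.7
eef_pos: [615.0, -131.6, 231.9]
tcp_rot: [3.135, -0.018, -3.117]
ft_force: [0.1, -0.2, -2.5]
opening: 0.526
```

Run:
```python
from h import *
import pickle
print(state()['eef_pos'],state()['opening'],state()['tcp_rot'])
for n in ('wrist','top','scene'):
  c=snap(n,n+'4.png');pickle.dump(c,open(n+'4.pkl','wb'))
a=cv2.imread('pics/scene4.png')[135:305,265:485]; cv2.imwrite('pics/scene4z.png',cv2.resize(a,(770,595),interpolation=cv2.INTER_CUBIC))
```

```text
[ 615.00228051 -131.56367706  231.90063673] 0.525556193331945 [ 3.13539462 -0.01778872 -3.11683768]
```

View pics/wrist4.png

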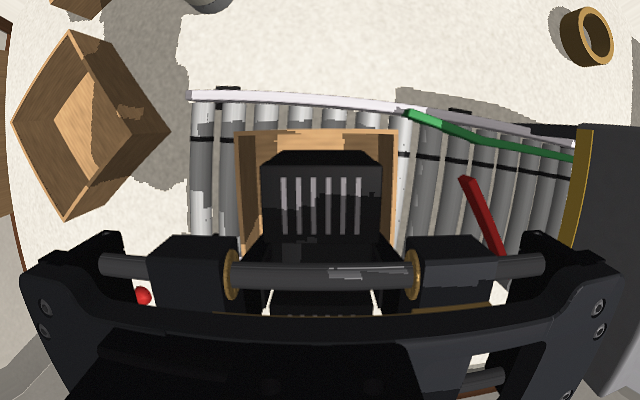

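View pics/scene4z.png

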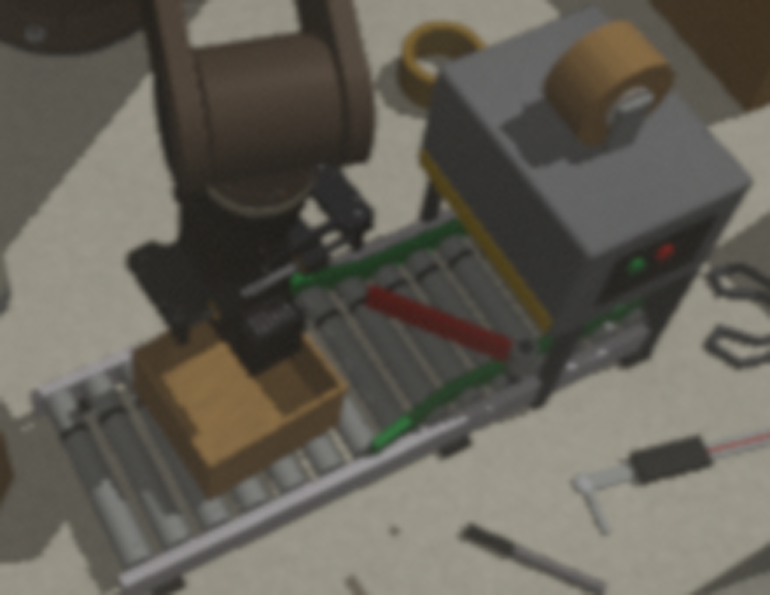

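Run:
```python
from h import *
a=cv2.imread('pics/wrist4.png')[80:260,180:420]; cv2.imwrite('pics/w4z.png',cv2.resize(a,None,fx=3.33,fy=3.33,interpolation=cv2.INTER_CUBIC))
```

```text
(no output)
```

View pics/w4z.png

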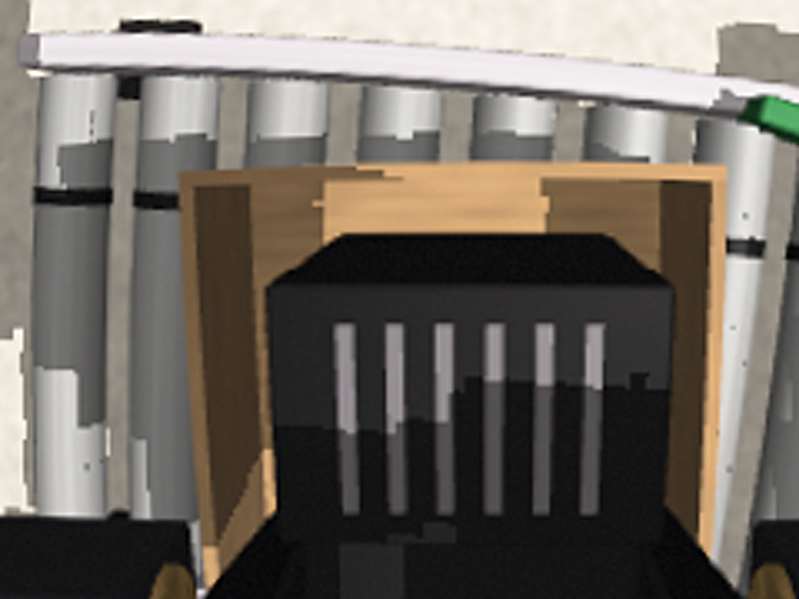

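Run:
```python
from h import *
import pickle
c=pickle.load(open('wrist4.pkl','rb'))
def W(n,u,v,z): print(n,wz(c,180+u/3.33,80+v/3.33,z))
W('carton UL',180,172,130);W('carton UR',727,165,130)
W('inner L',195,187,130);W('inner R',712,180,130)
W('left side lower',204,545,130);W('right lower',718,545,130)
W('housing near top L',270,287,205+60);W('housing bottom far edge L',345,236,205);W('R',615,236,205)
W('frame left end',38,35,50);W('frame R',720,80,50);W('guide tip',745,112,71)
def V(n,u,v,z): print(n,wz(c,u,v,z))
V('guide near corner',476,145,71);V('gate tip L',461,178,105);V('gate tip R',469,176,105);V('headedge',580,128,155);V('headedge2',565,232,155)
```

```text
carton UL [ 552.6 -205.7]
carton UR [547.7 -66.6]
inner L [ 556.5 -201.7]
inner R [551.8 -70.4]
left side lower [ 653.  -202.2]
right lower [649.7 -61.5]
housing near top L [ 565.3 -156.7]
housing bottom far edge L [ 563.4 -154.3]
R [ 562.2 -106.1]
frame left end [ 504.2 -280.6]
frame R [518.6 -49.4]
guide tip [530.1 -46.2]
guide near corner [557.1  41.6]
gate tip L [590.5   8.7]
gate tip R [588.1  17.8]
headedge [525.7 122.8]
headedge2 [632.6 121.3]
```

>>> play_rows --pt "-0.002 -0.003 0.01 0.004 -0.015 0.008 0" --pt "0 0 0.03 0 0 0 0" --pt "0 0 0.03 0 0 0 0" --pt "0 0 0.03 0 0 0 0" --pt "0 0 0.01 0 0 0 0" --pt "0 0 0 0 0 0 0"

```text
t: 6.45
eef_pos: [612.2, -132.8, 124.3]
tcp_rot: [3.142, 0.003, -3.125]
ft_force: [0.0, 0.5, -1.8]
opening: 0.525
```

>>> play_rows --pt "-0.005 -0.002 0.005 0 0 -0.012 0" --pt "0 0 0.01 0 0 0 0" --pt "0 0 0.01 0 0 0 0" --pt "0 0 0 0 0 0 0"

```text
t: 6.85
eef_pos: [619.0, -135.2, 101.6]
tcp_rot: [-3.14, 0.008, -3.112]
ft_force: [-0.4, -0.8, -2.4]
opening: 0.525
```

>>> play_rows --pt "0.002 0 0.008 0 0.003 0 0" --pt "0 0 0.004 0 0 0 0" --pt "0 0 0.001 0 0 0 0" --pt "0 0 0 0 0 0 0"

```text
t: 7.25
eef_pos: [617.0, -135.4, 87.7]
tcp_rot: [-3.14, 0.005, -3.112]
ft_force: [1.4, 0.4, -2.2]
opening: 0.524
```

>>> play_rows --pt "0 0 0.002 0 0 0 0" --pt "0 0 0.001 0 0 0 0" --pt "0 0 0 0 0 0 0"

```text
t: 7.55
eef_pos: [617.2, -135.4, 86.0]
tcp_rot: [-3.139, 0.006, -3.111]
ft_force: [-0.7, -0.1, -1.8]
opening: 0.52
```

Within a millimetre of the floor, so I'll release to about 68 mm.

>>> play_rows --pt "0 0 0.0005 0 0 0 53" --pt "0 0 0 0 0 0 60" --pt "0 0 0 0 0 0 72" --pt "0 0 0 0 0 0 72" --pt "0 0 0 0 0 0 72"

```text
t: 8.05
eef_pos: [617.9, -135.7, 86.1]
tcp_rot: [-3.138, 0.008, -3.112]
ft_force: [0.1, 0.2, -0.3]
opening: 0.719
```

>>> play_rows --pt "0 0 -0.01 0 0 0 72" --pt "0 0 -0.03 0 0 0 72" --pt "0 0 -0.04 0 0 0 72" --pt "0 0 -0.04 0 0 0 72" --pt "0 0 -0.03 0 0 0 72" --pt "0 0 0 0 0 0 72"

```text
t: 8.65
eef_pos: [616.3, -135.1, 244.5]
tcp_rot: [-3.139, 0.007, -3.112]
ft_force: [-0.3, 1.0, 0.3]
opening: 0.721
```

Run:
```python
from h import *
import pickle
print(state()['eef_pos'],state()['opening'],state()['tcp_rot'])
for n in ('wrist','scene'):
  c=snap(n,n+'5.png');pickle.dump(c,open(n+'5.pkl','wb'))
a=cv2.imread('pics/scene5.png')[135:305,265:485]; cv2.imwrite('pics/scene5z.png',cv2.resize(a,(770,595),interpolation=cv2.INTER_CUBIC))
```

```text
[ 616.34076389 -135.1104594   244.49162739] 0.7208737501537332 [-3.13867852  0.00732844 -3.11157806]
```

View pics/wrist5.png

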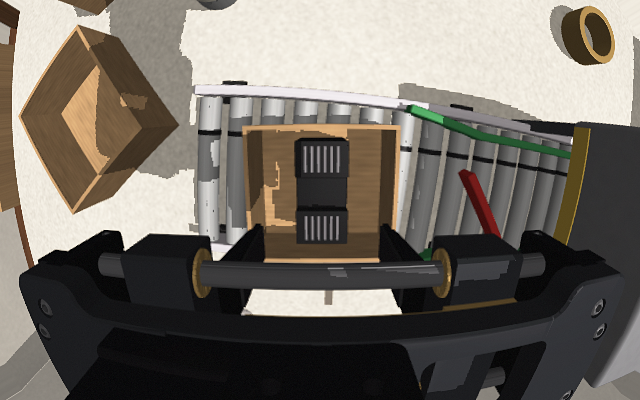

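View pics/scene5z.png

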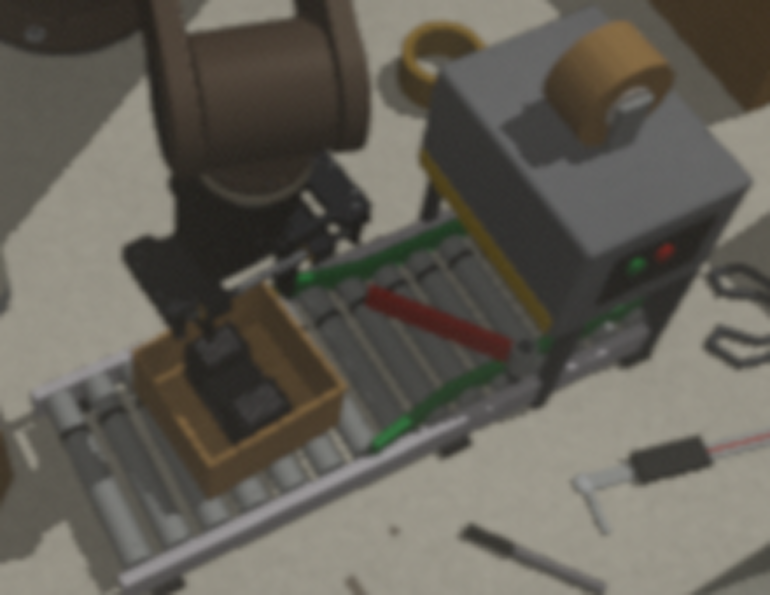

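Run:
```python
from h import *
import pickle
print(np.round(state()['joints'],3))
c=pickle.load(open('wrist5.pkl','rb'))
def V(n,u,v,z): print(n,wz(c,u,v,z))
V('gate tip L',459,173,105);V('gate tip R',467,170,105);V('guide near corner',474,139,71);V('gnear tip',409,107,71);V('headedge',575,128,155);V('headedge2',560,225,155)
c=pickle.load(open('scene5.pkl','rb'))
a=cv2.imread('pics/wrist5.png')[90:270,380:640]; cv2.imwrite('pics/w5z.png',cv2.resize(a,None,fx=3,fy=3,interpolation=cv2.INTER_CUBIC))
```

```text
[-0.32   0.486  1.534 -0.     1.119 -1.921]
gate tip L [591.1   6.3]
gate tip R [587.4  15.4]
guide near corner [555.5  38.3]
gnear tip [527.1 -43.4]
headedge [528.2 118.7]
headedge2 [630.6 117.9]
```

View pics/w5z.png

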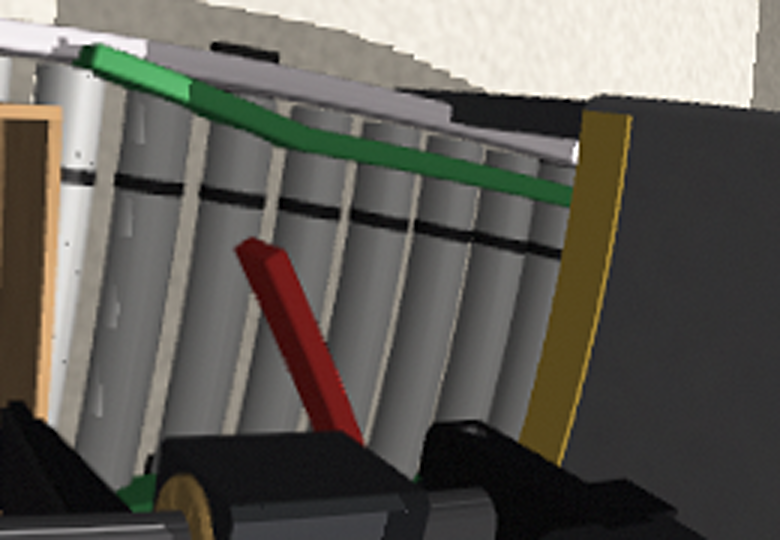

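>>> play_rows --pt "0 0 0 0 0 0.14 0" --pt "0 0 0 0 0 0.14 0" --pt "0 0 0 0 0 0.14 0" --pt "0 0 0 0 0 0.14 0" --pt "0 0 0 0 0 0.14 0" --pt "0 0 0 0 0 0.14 0" --pt "0 0 0 0 0 0.14 0" --pt "0 0 0 0 0 0.14 0"

```text
t: 9.55
eef_pos: [610.9, -133.5, 228.8]
tcp_rot: [-3.129, -0.012, 2.009]
ft_force: [0.3, -0.7, -0.3]
opening: 0.101
```

>>> play_rows --pt "0 0 0 0 0 0.14 0" --pt "0 0 0 0 0 0.14 0" --pt "0 0 0 0 0 0.14 0" --pt "0 0 0 0 0 0.14 0" --pt "0 0 0 0 0 0 0"

```text
t: 10.05
eef_pos: [608.0, -132.7, 220.6]
tcp_rot: [-3.111, -0.005, 1.422]
ft_force: [-0.2, 0.2, 0.2]
opening: 0.005
```

```bash
cat > d.py <<'E'
from h import *
import sys
from scipy.spatial.transform import Rotation as Ro
L0=np.array([624,12.]);LY=-0.057
ex=np.array([np.cos(LY),np.sin(LY),0]);ey=np.array([-np.sin(LY),np.cos(LY),0])
def line(x,y,z): return np.array([L0[0],L0[1],z])+x*ex+y*ey
def Rt(tilt): # columns tool axes
    a=np.radians(tilt); z=np.sin(a)*ey+np.array([0,0,-np.cos(a)]); y=ex; x=np.cross(y,z); return np.stack([x,y,z],1)
def go(P,tilt):
    s=state(); R=Ro.from_euler('xyz',s['tcp_rot']).as_matrix(); p=s['eef_pos']
    d=R.T@(np.array(P)-p); r=Ro.from_matrix(R.T@Rt(tilt)).as_rotvec()
    q=p-np.array([*L0,0]); print('tcp',np.round(p,1),'line xyz',np.round([q@ex,q@ey,q[2]],1),'opening',round(s['opening'],3),'F',np.round(s['ft_force'],1),'j',np.round(s['joints'],2))
    print('world target',np.round(P,1),'d tool mm',np.round(d,1),'rot',np.round(r,3))
if __name__=='__main__':
    a=list(map(float,sys.argv[1:])); go(line(*a[:3]),a[3])
E
python3 d.py -27 55 200 20; python3 -c "
from d import *
print(line(86,98,90),(np.array([590,15])-L0)@ex[:2],(np.array([590,15])-L0)@ey[:2])"
```

```text
tcp [ 608.  -132.7  220.6] line xyz [  -7.7 -145.4  220.6] opening 0.005 F [-0.2  0.2  0.2] j [-0.32  0.51  1.55 -0.    1.11 -0.17]
world target [600.2  68.4 200. ] d tool mm [197.6 -36.8  22.8] rot [-0.014  0.342 -0.096]
[715.44330649 104.9414961   90.        ] -34.11568937125643 1.0581770758910025
```

>>> play_rows --pt "0.04 -0.008 -0.002 -0.014 0 -0.04 0" --pt "0.04 -0.007 -0.002 0 0 -0.04 0" --pt "0.04 -0.007 -0.002 0 0 -0.016 0" --pt "0.04 -0.007 -0.002 0 0.08 0 0" --pt "0 0 0 0 0.08 0 0" --pt "0 0 0 0 0.08 0 0" --pt "0 0 0 0 0.08 0 0" --pt "0 0 0 0 0 0 0"

```text
t: 10.85
eef_pos: [589.7, 36.7, 223.1]
tcp_rot: [-3.118, -0.341, 1.552]
ft_force: [0.0, -0.6, 0.0]
opening: 0.003
```

```bash
python3 d.py -27 55 200 20; python3 d.py -27 55 93 20
```

```text
tcp [589.7  36.7 223.1] line xyz [-35.6  22.7 223.1] opening 0.003 F [ 0.  -0.6  0. ] j [-0.19  0.47  1.66  0.37  1.13 -0.36]
world target [600.2  68.4 200. ] d tool mm [22.4 10.6 32.2] rot [-0.036  0.008  0.036]
tcp [589.7  36.7 223.1] line xyz [-35.6  22.7 223.1] opening 0.003 F [ 0.  -0.6  0. ] j [-0.19  0.47  1.66  0.37  1.13 -0.36]
world target [600.2  68.4  93. ] d tool mm [-13.4  13.  133. ] rot [-0.036  0.008  0.036]
```

>>> play_rows --pt "0.022 0.01 0.03 -0.03 0 0.03 0" --pt "0 0 0 0 0 0 0" --pt "-0.009 0 0.025 0 0 0 0" --pt "-0.009 0 0.025 0 0 0 0" --pt "0 0 0 0 0 0 0"

```text
t: 11.35
eef_pos: [599.3, 66.6, 146.0]
tcp_rot: [-3.141, -0.331, 1.534]
ft_force: [0.4, -0.1, -0.2]
opening: 0.005
```

```bash
python3 d.py -27 55 93 20
python3 - <<'E'
from h import *
c=snap('wrist','w6.png'); c=snap('scene','s6.png')
a=cv2.imread('pics/s6.png')[135:305,265:485]; cv2.imwrite('pics/s6z.png',cv2.resize(a,(770,595),interpolation=cv2.INTER_CUBIC))
E
```

```text
tcp [599.3  66.6 146. ] line xyz [-27.8  53.1 146. ] opening 0.005 F [ 0.4 -0.1 -0.2] j [-0.14  0.56  1.73  0.41  0.93 -0.37]
world target [600.2  68.4  93. ] d tool mm [-15.4   0.8  50.7] rot [-0.007  0.018  0.019]
```

View pics/w6.png

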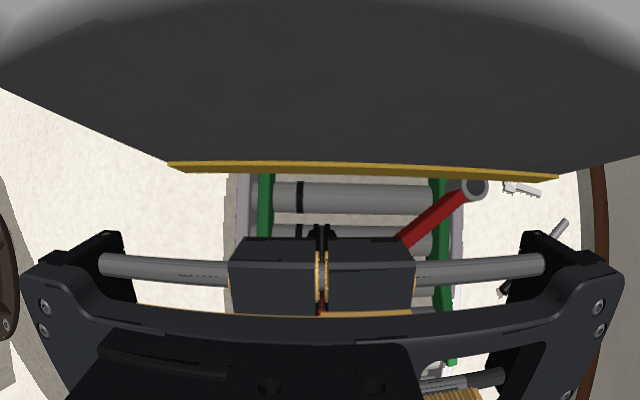

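View pics/s6z.png

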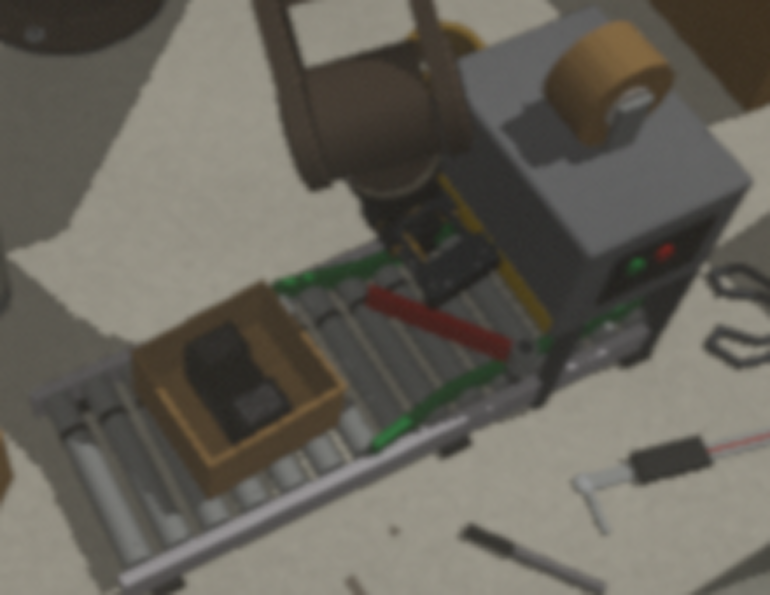

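The fingers sit between the bar and the head. In the wrist view the hinge is at (475,187) and the bar runs down to (405,240). I'll lower them and then sweep the gate open.

>>> play_rows --pt "-0.009 0 0.025 0 0 0 0" --pt "-0.007 0 0.018 0 0 0 0" --pt "0 0 0.002 0 0 0 0"

```text
t: 11.75
eef_pos: [603.4, 65.4, 105.4]
tcp_rot: [3.129, -0.329, 1.54]
ft_force: [-0.5, -0.2, 0.1]
opening: 0.003
```

```bash
python3 d.py -27 0 93 20; python3 d.py 68 -35 93 20
```

```text
tcp [603.4  65.4 105.4] line xyz [-23.6  52.2 105.4] opening 0.003 F [-0.5 -0.2  0.1] j [-0.14  0.62  1.76  0.45  0.84 -0.42]
world target [597.   13.5  93. ] d tool mm [-53.3  -4.6  -5.1] rot [0.004 0.02  0.025]
tcp [603.4  65.4 105.4] line xyz [-23.6  52.2 105.4] opening 0.003 F [-0.5 -0.2  0.1] j [-0.14  0.62  1.76  0.45  0.84 -0.42]
world target [689.9 -26.8  93. ] d tool mm [-88.7  89.6 -16. ] rot [0.004 0.02  0.025]
```

>>> play_rows --pt "-0.003 0 0.009 0 0 0 0" --pt "-0.014 0 -0.005 0 0.01 0.01 0" --pt "-0.014 0.015 -0.005 0 0.01 0.01 0" --pt "-0.016 0.017 -0.006 0 0 0 0"

```text
t: 12.15
eef_pos: [633.9, 16.4, 100.9]
tcp_rot: [3.133, -0.351, 1.523]
ft_force: [-0.8, 0.8, -0.4]
opening: 0.004
```

```bash
python3 d.py 28 -8 94 20
```

```text
tcp [633.9  16.4 100.9] line xyz [  9.6   5.  100.9] opening 0.004 F [-0.8  0.8 -0.4] j [-0.22  0.66  1.67  0.45  0.91 -0.46]
world target [651.5   2.4  94. ] d tool mm [-14.7  18.2   2.1] rot [ 0.006 -0.002  0.009]
```

>>> play_rows --pt "-0.014 0.019 0 0 0 0 0" --pt "-0.009 0.022 0 0 0 0 0" --pt "-0.005 0.02 -0.001 0 0 0 0" --pt "0 0.004 -0.001 0 0 0 0" --pt "0 0 0 0 0 0 0"

```text
t: 12.65
eef_pos: [701.4, -22.7, 98.8]
tcp_rot: [3.127, -0.351, 1.52]
ft_force: [-0.7, 1.2, 0.6]
opening: 0.006
```

```bash
python3 d.py 70 -22 94 20;  python3 - <<'E'
from h import *
c=snap('wrist','w7.png'); c=snap('scene','s7.png')
a=cv2.imread('pics/s7.png')[135:305,265:485]; cv2.imwrite('pics/s7z.png',cv2.resize(a,(770,595),interpolation=cv2.INTER_CUBIC))
E
```

```text
tcp [701.4 -22.7  98.8] line xyz [ 79.3 -30.2  98.8] opening 0.006 F [-0.7  1.2  0.6] j [-0.25  0.75  1.48  0.41  1.01 -0.44]
world target [692.6 -14.   94. ] d tool mm [ 6.1 -9.3  7.2] rot [ 0.012 -0.002  0.006]
```

View pics/w7.png

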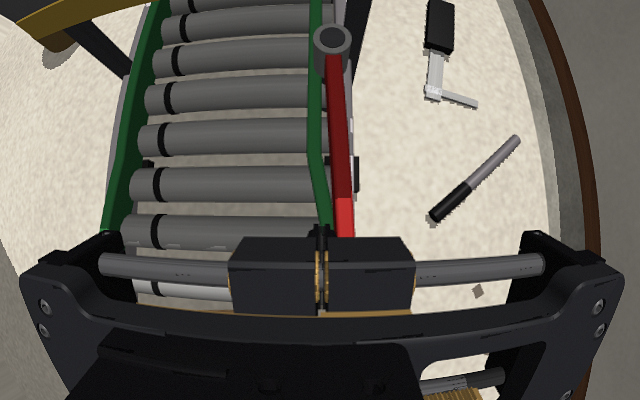

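View pics/s7z.png

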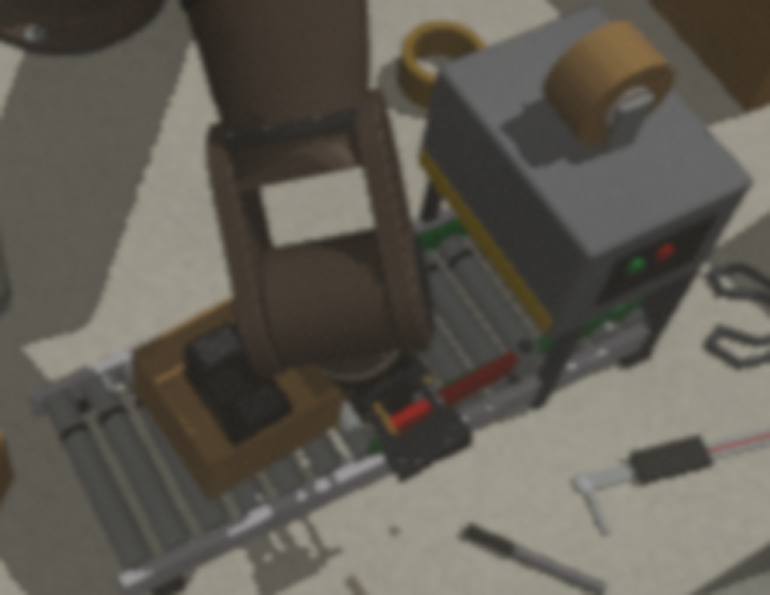

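>>> play_rows --pt "0.008 -0.006 -0.028 0 0 0 0" --pt "0.014 0 -0.04 0 0 0 0" --pt "0.014 0 -0.04 0 0 0 0" --pt "0.014 0 -0.04 0 0 0 50" --pt "0 0 0 0 0 0 100"

```text
t: 13.25
eef_pos: [687.8, -23.9, 260.5]
tcp_rot: [3.132, -0.352, 1.521]
ft_force: [-0.1, -0.1, 0.2]
opening: 0.121
```

```bash
python3 d.py 0 -255 220 20
```

```text
tcp [687.8 -23.9 260.5] line xyz [ 65.8 -32.2 260.5] opening 0.121 F [-0.1 -0.1  0.2] j [-0.26  0.57  1.36  0.36  1.29 -0.32]
world target [ 609.5 -242.6  220. ] d tool mm [-222.7  -67.   -39.2] rot [ 0.007 -0.003  0.007]
```

>>> play_rows --pt "-0.036 -0.011 -0.011 0 0 0 100" --pt "-0.036 -0.011 -0.011 0 0 0 100" --pt "-0.036 -0.011 -0.011 0 0 0 100" --pt "-0.036 -0.011 -0.011 0 0 0 100" --pt "-0.036 -0.011 -0.011 0 0 0 100" --pt "-0.03 -0.01 -0.01 0 0 0 100" --pt "0 0 0 0 0 0 100"

```text
t: 13.95
eef_pos: [604.2, -241.9, 248.5]
tcp_rot: [3.131, -0.353, 1.529]
ft_force: [0.1, 0.1, 0.0]
opening: 0.703
```

```bash
python3 d.py 0 -255 150 20;  python3 d.py 0 -255 90 20
python3 - <<'E'
from h import *
c=snap('wrist','w8.png'); c=snap('scene','s8.png')
E
```

```text
tcp [ 604.2 -241.9  248.5] line xyz [  -5.3 -254.6  248.5] opening 0.703 F [0.1 0.1 0. ] j [-0.6   0.57  1.4   0.31  1.37 -0.65]
world target [ 609.5 -242.6  150. ] d tool mm [-34.6   4.3  92.3] rot [ 0.005 -0.005  0.014]
tcp [ 604.2 -241.9  248.5] line xyz [  -5.3 -254.6  248.5] opening 0.703 F [0.1 0.1 0. ] j [-0.6   0.57  1.4   0.31  1.37 -0.65]
world target [ 609.5 -242.6   90. ] d tool mm [-55.3   3.8 148.6] rot [ 0.005 -0.005  0.014]
```

View pics/w8.png

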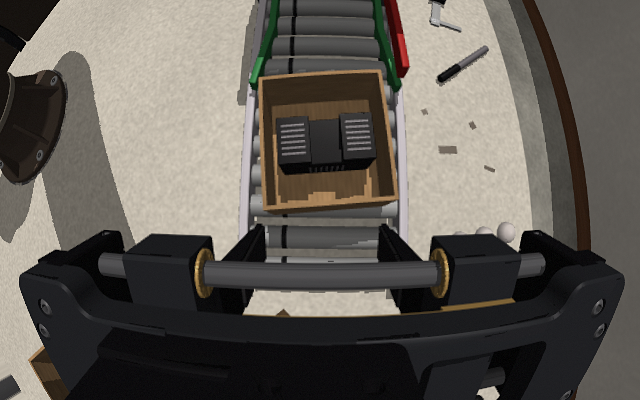

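View pics/s8.png

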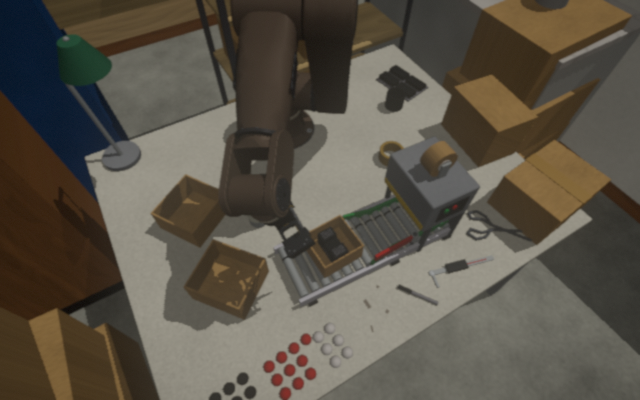

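>>> play_rows --pt "-0.013 0.002 0.036 0 0 0.007 100" --pt "-0.013 0.002 0.036 0 0 0.005 100" --pt "-0.013 0 0.036 0 0 0 100" --pt "-0.009 0 0.025 0 0 0 100" --pt "0 0 0 0 0 0 100"

```text
t: 14.55
eef_pos: [612.4, -230.3, 105.1]
tcp_rot: [3.132, -0.353, 1.526]
ft_force: [-0.2, -0.1, -0.3]
opening: 0.999
```

```bash
python3 d.py 0 -100 90 20
```

```text
tcp [ 612.4 -230.3  105.1] line xyz [   2.2 -242.6  105.1] opening 0.999 F [-0.2 -0.1 -0.3] j [-0.58  0.72  1.52  0.35  1.1  -0.72]
world target [618.3 -87.8  90. ] d tool mm [128.6  -1.1  63.5] rot [ 0.005 -0.004  0.011]
```

>>> play_rows --pt "-0.005 -0.002 0.014 0 0 0.01 100" --pt "0.004 0 0.001 0 0 0 100" --pt "0.006 0 0.002 0 0 0 100" --pt "0.008 0 0.003 0 0 0 100" --pt "0.008 0 0.003 0 0 0 100" --pt "0.008 0 0.003 0 0 0 100" --pt "0.008 0 0.003 0 0 0 100" --pt "0.008 0 0.003 0 0 0 100"

```text
t: 15.35
eef_pos: [615.9, -171.8, 95.5]
tcp_rot: [3.128, -0.349, 1.519]
ft_force: [-0.1, -1.7, -0.8]
opening: 1.001
```

```bash
python3 d.py 0 -100 90 20
python3 - <<'E'
from h import *
c=snap('wrist','w9.png')
E
```

```text
tcp [ 615.9 -171.8   95.5] line xyz [   2.4 -183.9   95.5] opening 1.001 F [-0.1 -1.7 -0.8] j [-0.5   0.7   1.6   0.38  1.02 -0.68]
world target [618.3 -87.8  90. ] d tool mm [77.  -2.4 33.9] rot [ 0.012 -0.     0.005]
```

View pics/w9.png

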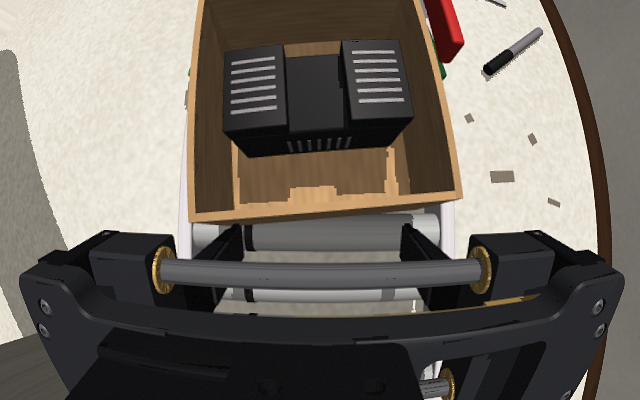

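>>> play_rows --pt "0.009 -0.001 0.005 0 0 0 100" --pt "0.009 0 0.004 0 0 0 100" --pt "0.009 0 0.004 0 0 0 100" --pt "0.009 0 0.004 0 0 0 100" --pt "0.009 0 0.004 0 0 0 100" --pt "0.009 0 0.004 0 0 0 100" --pt "0.009 0 0.004 0 0 0 100" --pt "0.009 0 0.003 0 0 0 100"

```text
t: 16.2
eef_pos: [619.9, -86.5, 90.1]
tcp_rot: [3.127, -0.348, 1.52]
ft_force: [0.4, -1.6, -0.0]
opening: 0.998
```

```bash
python3 d.py 0 0 90 20
python3 - <<'E'
from h import *
c=snap('wrist','w10.png')
E
```

```text
tcp [619.9 -86.5  90.1] line xyz [  1.5 -98.6  90.1] opening 0.998 F [ 0.4 -1.6 -0. ] j [-0.38  0.68  1.67  0.42  0.94 -0.6 ]
world target [624.  12.  90.] d tool mm [92.7 -1.4 33.7] rot [0.013 0.001 0.006]
```

View pics/w10.png

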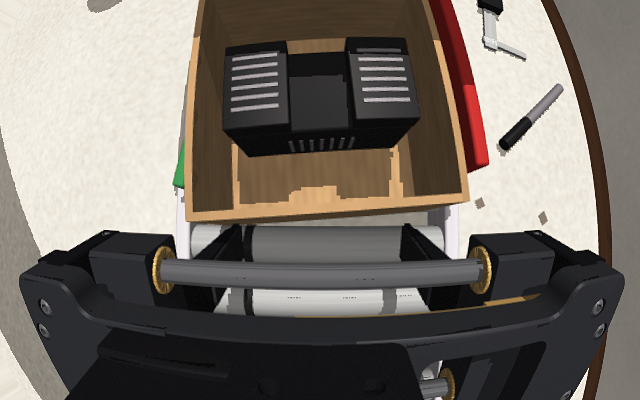

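>>> play_rows --pt "0.009 0 0.004 0 0.04 0 100" --pt "0.009 0 0.004 0 0.04 0 100" --pt "0.009 0 0.004 0 0.04 0 100" --pt "0.009 0 0.005 0 0.04 0 100" --pt "0.0085 0 0.005 0 0.04 0 100" --pt "0.0085 0 0.005 0 0.04 0 100" --pt "0.008 0 0.006 0 0.04 0 100" --pt "0.008 0 0.006 0 0.04 0 100"

```text
t: 17.05
eef_pos: [624.4, -0.5, 87.9]
tcp_rot: [3.124, -0.679, 1.528]
ft_force: [0.5, -1.2, -0.4]
opening: 0.998
```

```bash
python3 d.py 0 80 90 38
python3 - <<'E'
from h import *
c=snap('wrist','w11.png');c=snap('scene','s11.png')
a=cv2.imread('pics/s11.png')[135:305,265:485]; cv2.imwrite('pics/s11z.png',cv2.resize(a,(770,595),interpolation=cv2.INTER_CUBIC))
E
```

```text
tcp [ 6.244e+02 -5.000e-01  8.790e+01] line xyz [  1.1 -12.5  87.9] opening 0.998 F [ 0.5 -1.2 -0.4] j [-0.36  0.74  1.69  0.75  1.08 -0.81]
world target [628.6  91.9  90. ] d tool mm [73.3 -0.7 56.5] rot [ 0.008 -0.016  0.011]
```

View pics/w11.png

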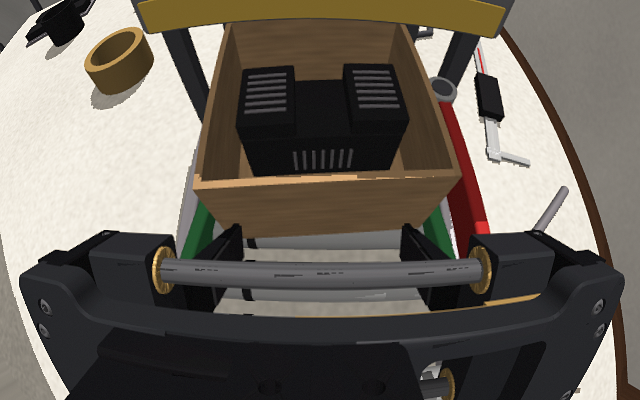

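View pics/s11z.png

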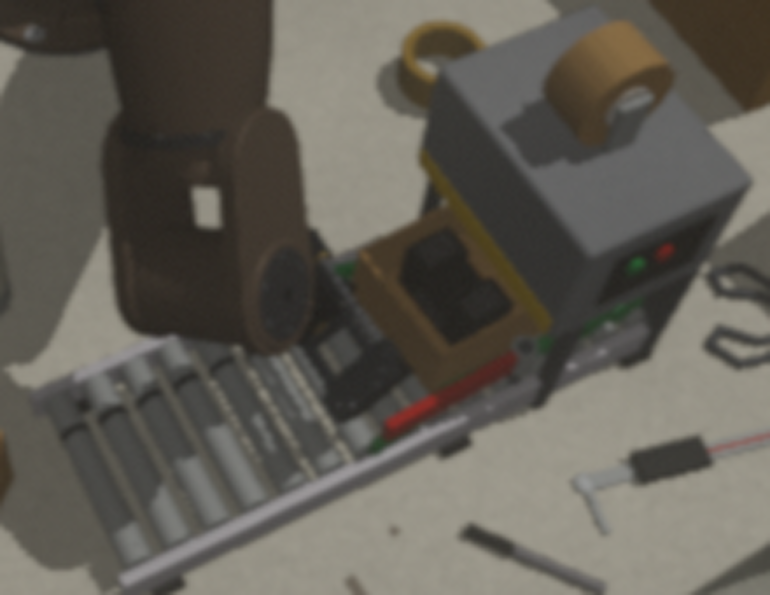

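>>> play_rows --pt "0.0075 0 0.0055 0 0 0 100" --pt "0.0075 0 0.0055 0 0 0.01 100" --pt "0.0075 0 0.0055 0 0 0 100" --pt "0.0075 0 0.0055 0 0 0 100" --pt "0.0075 0 0.0055 0 0 0 100" --pt "0.0075 0 0.0055 0 0 0 100" --pt "0.006 0 0.0045 0 0 0 100" --pt "0.004 0 0.003 0 0 0 100"

```text
t: 17.95
eef_pos: [628.4, 73.4, 91.1]
tcp_rot: [3.133, -0.675, 1.515]
ft_force: [-0.6, -1.0, -1.3]
opening: 1.003
```

```bash
python3 d.py 0 91 90 38
python3 - <<'E'
from h import *
c=snap('wrist','w12.png')
E
```

```text
tcp [628.4  73.4  91.1] line xyz [ 0.9 61.6 91.1] opening 1.003 F [-0.6 -1.  -1.3] j [-0.25  0.73  1.72  0.81  1.01 -0.74]
world target [629.2 102.9  90. ] d tool mm [22.3 -1.  19.2] rot [ 0.007 -0.012  0.001]
```

View pics/w12.png

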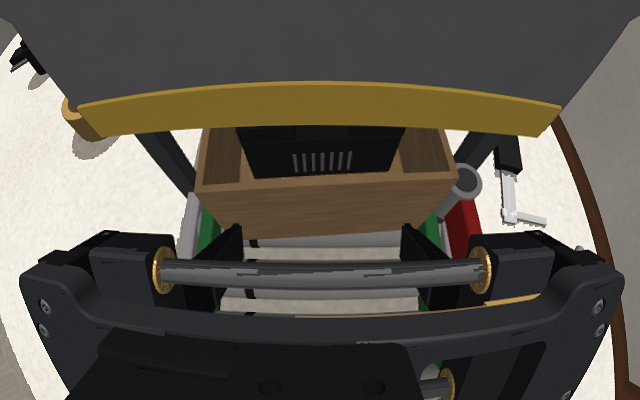

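>>> play_rows --pt "0.004 0 0.003 0 0 0 100" --pt "0.004 0 0.003 0 0 0 100" --pt "0.004 0 0.003 0 0 0 100" --pt "0.003 0 0.0025 0 0 0 100" --pt "0.002 0 0.0015 0 0 0 100"

```text
t: 18.5
eef_pos: [629.6, 96.3, 91.4]
tcp_rot: [3.134, -0.675, 1.515]
ft_force: [-3.8, -7.4, 1.1]
opening: 0.996
```

```bash
python3 d.py 0 91 90 38
```

```text
tcp [629.6  96.3  91.4] line xyz [ 0.8 84.5 91.4] opening 0.996 F [-3.8 -7.4  1.1] j [-0.21  0.72  1.72  0.83  1.   -0.73]
world target [629.2 102.9  90. ] d tool mm [ 4.2 -0.8  5.2] rot [ 0.007 -0.011  0.001]
```

>>> play_rows --pt "0.002 0 0.0015 0 0 0 100" --pt "0.002 0 0.0015 0 0 0 100"

```text
t: 18.7
eef_pos: [628.2, 100.0, 91.0]
tcp_rot: [3.136, -0.672, 1.517]
ft_force: [-8.6, -11.6, 4.2]
opening: 0.998
```

```bash
python3 d.py 0 91 90 38
python3 - <<'E'
from h import *
import pickle
c=snap('wrist','w13.png');pickle.dump(c,open('w13.pkl','wb'))
E
```

```text
tcp [628.2 100.   91. ] line xyz [-0.9 88.1 91. ] opening 0.998 F [ -8.6 -11.6   4.2] j [-0.2   0.72  1.73  0.83  0.99 -0.72]
world target [629.2 102.9  90. ] d tool mm [1.6 0.9 2.6] rot [ 0.003 -0.009  0.003]
```

View pics/w13.png

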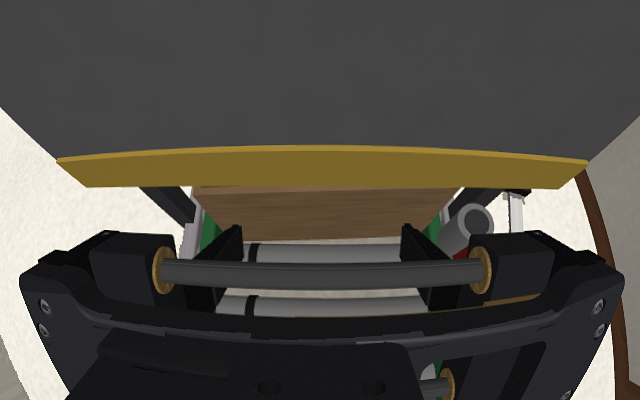

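Run:
```python
from h import *
a=cv2.imread('pics/w13.png')[150:330,150:520]; a=cv2.convertScaleAbs(a,alpha=1.6,beta=15);cv2.imwrite('pics/w13z.png',cv2.resize(a,None,fx=2.16,fy=2.16,interpolation=cv2.INTER_CUBIC))
c=snap('scene','s13.png')
a=cv2.imread('pics/s13.png')[135:305,265:485]; cv2.imwrite('pics/s13z.png',cv2.resize(a,(770,595),interpolation=cv2.INTER_CUBIC))
print(state()['ft_force'],state()['moment'])
```

```text
[-6.49471311 -9.47609659  2.93785866] [-1.47885152  1.24257339  1.31853451]
```

View pics/w13z.png

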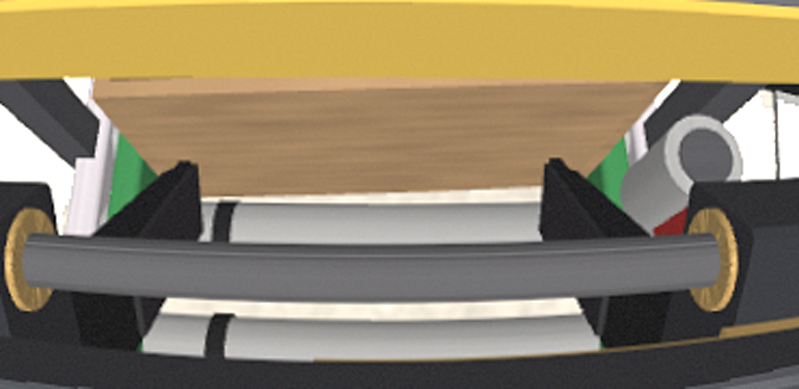

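View pics/s13z.png

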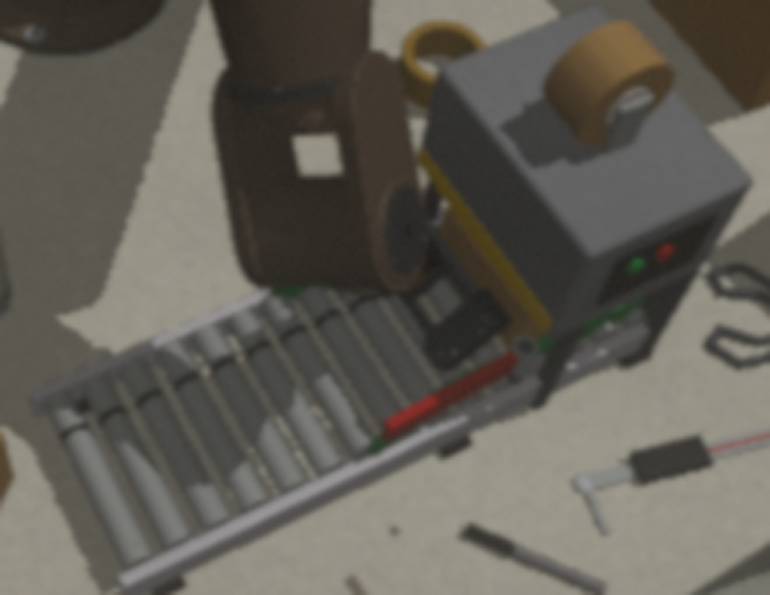

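The right finger carriage seems to be touching the hinge post, which is at (700,150) in the zoom, and Fx is about -8 N. I'll back off, narrow the jaws and push again.

>>> play_rows --pt "-0.008 0 -0.006 0 0 0 100" --pt "-0.008 0 -0.006 0 0 0 45" --pt "0 0 0 0 0 0 45" --pt "0 0 0 0 0 0 45" --pt "0 0 0 0 0 0 45" --pt "0 0 0 0 0 0 45"

```text
t: 19.4
eef_pos: [627.3, 78.6, 90.7]
tcp_rot: [3.136, -0.673, 1.516]
ft_force: [-0.5, 0.8, 0.4]
opening: 0.636
```

```bash
python3 d.py -5 91 90 40
python3 - <<'E'
from h import *
c=snap('wrist','w14.png')
E
```

```text
tcp [627.3  78.6  90.7] line xyz [-0.5 66.7 90.7] opening 0.636 F [-0.5  0.8  0.4] j [-0.24  0.73  1.72  0.81  1.01 -0.74]
world target [624.2 103.1  90. ] d tool mm [18.6 -4.5 15.7] rot [0.004 0.025 0.001]
```

View pics/w14.png

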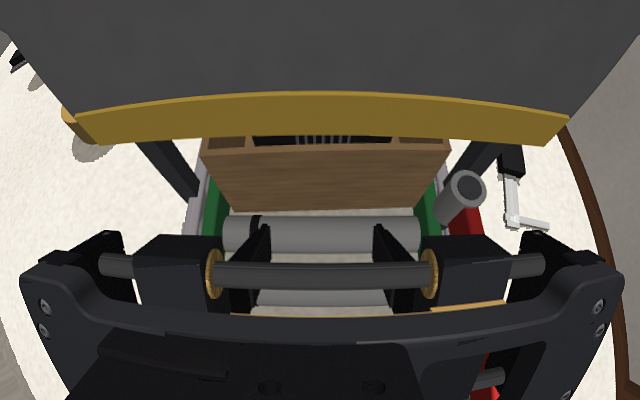

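>>> play_rows --pt "0.004 -0.002 0.003 0 0.01 0 45" --pt "0.005 -0.002 0.004 0 0.01 0 45" --pt "0.004 0 0.003 0 0 0 45" --pt "0.004 0 0.003 0 0 0 45" --pt "0.003 0 0.002 0 0 0 45"

```text
t: 19.95
eef_pos: [623.2, 103.3, 91.0]
tcp_rot: [3.136, -0.689, 1.519]
ft_force: [-17.0, -44.7, 12.4]
opening: 0.455
```

```bash
python3 d.py -5 91 90 40
```

```text
tcp [623.2 103.3  91. ] line xyz [-6.  91.1 91. ] opening 0.455 F [-17.  -44.7  12.4] j [-0.21  0.72  1.74  0.85  1.   -0.74]
world target [624.2 103.1  90. ] d tool mm [-0.7  1.   0.7] rot [0.002 0.009 0.004]
```

>>> play_rows --pt "-0.004 0 -0.003 0 0 0 45" --pt "-0.012 0 -0.009 0 0 0 45"

```text
t: 20.15
eef_pos: [621.6, 83.9, 90.4]
tcp_rot: [3.136, -0.688, 1.521]
ft_force: [-1.0, -0.0, -0.8]
opening: 0.45
```

```bash
python3 d.py -5 91 90 40
python3 - <<'E'
from h import *
import pickle
c=snap('wrist','w15.png');pickle.dump(c,open('w15.pkl','wb'))
a=cv2.imread('pics/w15.png')[80:280,150:520]; a=cv2.convertScaleAbs(a,alpha=1.6,beta=15);cv2.imwrite('pics/w15z.png',cv2.resize(a,None,fx=2.16,fy=2.16,interpolation=cv2.INTER_CUBIC))
E
```

```text
tcp [621.6  83.9  90.4] line xyz [-6.4 71.6 90.4] opening 0.45 F [-1.  -0.  -0.8] j [-0.24  0.72  1.74  0.83  1.01 -0.76]
world target [624.2 103.1  90. ] d tool mm [14.7  1.5 12.6] rot [0.001 0.01  0.006]
```

View pics/w15z.png

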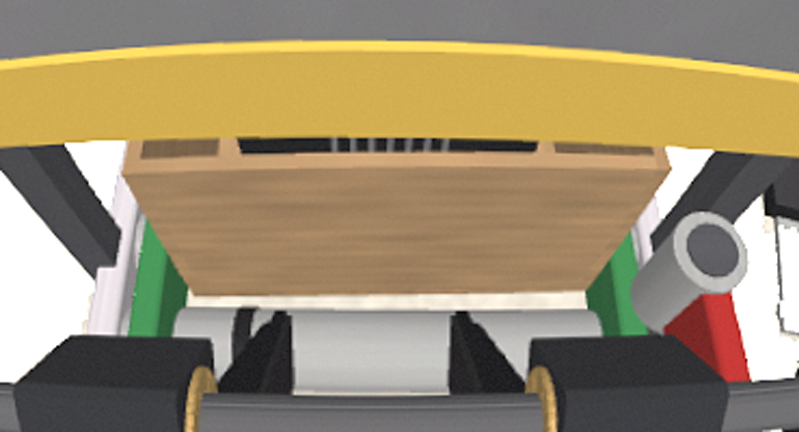

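Run:
```python
from d import *
import pickle
c=pickle.load(open('w15.pkl','rb'))
def W(n,u,v,z):
    w=wz(c,150+u/2.16,80+v/2.16,z)-L0; print(n,np.round([w@ex[:2],w@ey[:2]],1))
W('bl',190,294,55);W('br',588,291,55);W('tl',127,173,130);W('tr',667,165,130)
W('post top',708,250,108);W('head L',-5,147,155);W('head R',799,153,155)
W('guideL inner', 190,280,60)
for u,v in [(187,240),(165,308),(628,240),(618,308)]: W('guide top',u,v,71)
c=pickle.load(open('w13.pkl','rb'))
```

```text
bl [-64.9 107. ]
br [ 66.9 108.7]
tl [-61.9 106.1]
tr [ 64.6 109.9]
post top [84.  98.2]
head L [-82.1  97.4]
head R [84.4 98.2]
guideL inner [-64.  109.8]
guide top [-63.4 118.7]
guide top [-67.6  95.8]
guide top [ 77.5 119.8]
guide top [70.2 96.4]
```

>>> play_rows --pt "-0.023 0 -0.019 0 0 0 45" --pt "-0.015 0 -0.025 0 0 0 0" --pt "-0.002 0 -0.037 0 0 0 0" --pt "-0.002 0.03 -0.037 0 0 0 0" --pt "0 0.045 0 0 0 0 0" --pt "0 0.045 0 0 0 0 0" --pt "0 0.02 0 0 0 0 0" --pt "0 0 0 0 0 0 0"

```text
t: 21.0
eef_pos: [759.2, -41.2, 157.4]
tcp_rot: [3.138, -0.689, 1.514]
ft_force: [1.1, -0.2, 0.0]
opening: 0.004
```

```bash
python3 d.py 125 -30 150 38
python3 - <<'E'
from h import *
import pickle
c=snap('wrist','w16.png');pickle.dump(c,open('w16.pkl','wb'))
E
```

```text
tcp [759.2 -41.2 157.4] line xyz [138.1 -45.4 157.4] opening 0.004 F [ 1.1 -0.2  0. ] j [-0.35  0.83  1.24  0.67  1.36 -0.54]
world target [747.1 -25.1 150. ] d tool mm [  7.2 -13.1  15.5] rot [ 0.004 -0.025 -0.   ]
```

View pics/w16.png

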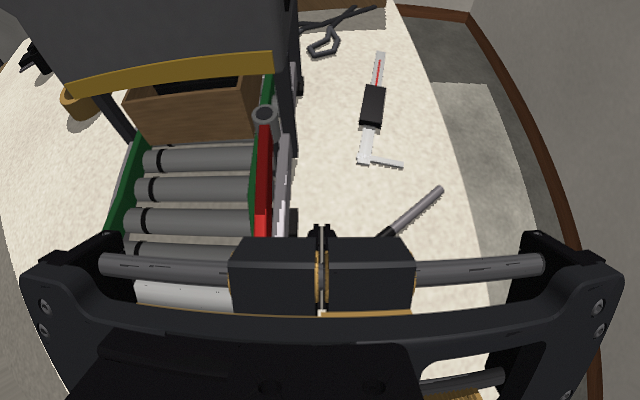

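```bash
python3 d.py 122 -8 98 38;python3 d.py 122 -8 150 38
```

```text
tcp [758.2 -41.1 157.3] line xyz [137.  -45.4 157.3] opening 0.004 F [-0.7 -0.5 -0.1] j [-0.35  0.83  1.24  0.67  1.36 -0.54]
world target [745.3  -2.9  98. ] d tool mm [ -8.9 -15.2  69.5] rot [ 0.003 -0.026 -0.   ]
tcp [758.2 -41.1 157.3] line xyz [137.  -45.4 157.3] opening 0.004 F [-0.7 -0.5 -0.1] j [-0.35  0.83  1.24  0.67  1.36 -0.54]
world target [745.3  -2.9 150. ] d tool mm [ 24.2 -15.1  29.3] rot [ 0.003 -0.026 -0.   ]
```

>>> play_rows --pt "0 -0.005 0.022 0 0 0 0" --pt "-0.003 -0.005 0.022 0 0 0 0" --pt "-0.005 -0.005 0.022 0 0 0 0" --pt "0 0 0.002 0 0 0 0"

```text
t: 21.45
eef_pos: [741.1, -2.7, 98.3]
tcp_rot: [3.141, -0.689, 1.511]
ft_force: [0.4, -0.2, 0.1]
opening: 0.003
```

```bash
python3 d.py 104 -2 98 38
python3 - <<'E'
from h import *
import pickle
c=snap('wrist','w17.png')
E
```

```text
tcp [741.1  -2.7  98.3] line xyz [117.8  -8.   98.3] opening 0.003 F [ 0.4 -0.2  0.1] j [-0.31  0.86  1.36  0.71  1.23 -0.61]
world target [727.7   4.1  98. ] d tool mm [  4.4 -13.8   4. ] rot [ 0.002 -0.026 -0.002]
```

View pics/w17.png

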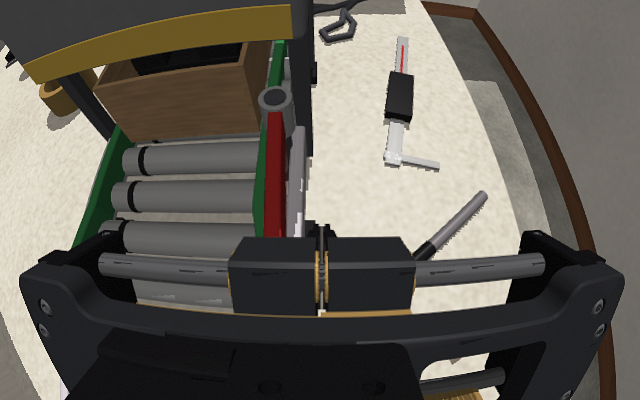

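>>> play_rows --pt "0.003 -0.014 0.002 0 0 0 0" --pt "0.001 -0.014 0.001 0 0 0 0" --pt "0 -0.014 0 0 0 0 0" --pt "0.002 -0.014 0.002 0 0 0 0" --pt "0.003 -0.015 0.002 0 0 0 0"

```text
t: 22.0
eef_pos: [671.9, 9.3, 105.8]
tcp_rot: [3.127, -0.687, 1.516]
ft_force: [1.2, -0.0, -0.0]
opening: 0.005
```

```bash
python3 d.py 34 11 98 38
python3 - <<'E'
from h import *
import pickle
c=snap('wrist','w18.png')
E
```

```text
tcp [671.9   9.3 105.8] line xyz [ 48.    0.  105.8] opening 0.005 F [ 1.2 -0.  -0. ] j [-0.33  0.76  1.57  0.74  1.14 -0.71]
world target [658.6  21.   98. ] d tool mm [  3.6 -14.1  12.8] rot [ 0.013 -0.024  0.001]
```

View pics/w18.png

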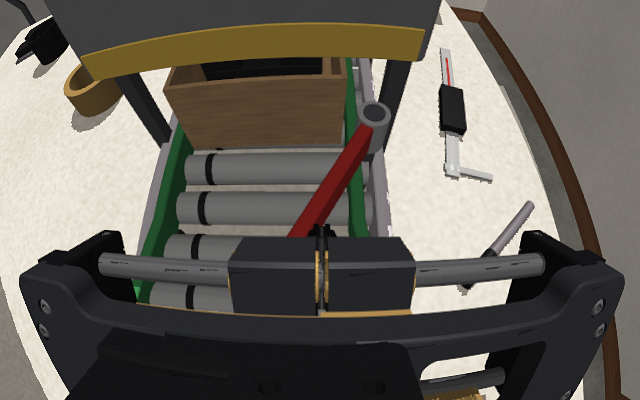

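>>> play_rows --pt "0.0035 -0.013 0.012 -0.01 0 0 0" --pt "0.007 -0.012 0.006 0 0 0 0" --pt "0.0085 -0.011 0.007 0 0 0 0" --pt "0.0085 -0.01 0.007 0 0 0 0"

```text
t: 22.45
eef_pos: [629.2, 51.6, 102.7]
tcp_rot: [3.107, -0.686, 1.518]
ft_force: [0.6, 0.2, -0.6]
opening: 0.004
```

```bash
python3 d.py -8 60 98 38
python3 - <<'E'
from h import *
import pickle
c=snap('wrist','w19.png')
E
```

```text
tcp [629.2  51.6 102.7] line xyz [  3.   39.8 102.7] opening 0.004 F [ 0.6  0.2 -0.6] j [-0.29  0.71  1.72  0.81  1.03 -0.77]
world target [619.4  72.4  98. ] d tool mm [ 12.7 -11.5  16. ] rot [ 0.032 -0.023  0.003]
```

View pics/w19.png

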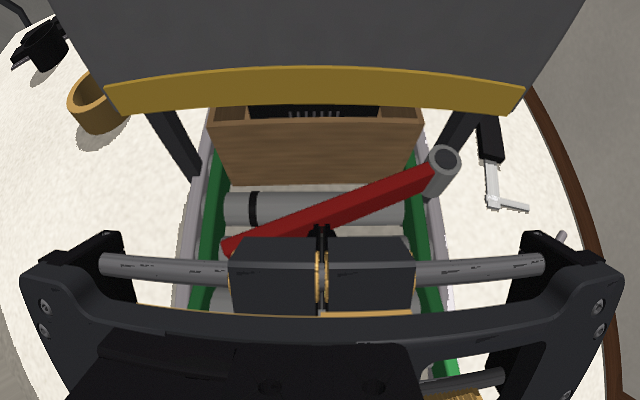

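>>> play_rows --pt "0.006 -0.006 0.008 0.02 0 0 0" --pt "0.006 -0.005 0.008 0.01 0 0 0" --pt "0.006 -0.003 0.006 0 0 0 0"

```text
t: 22.8
eef_pos: [616.4, 82.8, 97.8]
tcp_rot: [3.137, -0.686, 1.519]
ft_force: [-0.1, -1.1, 0.1]
opening: 0.007
```

```bash
python3 d.py -14 77 98 38
python3 - <<'E'
from h import *
import pickle
c=snap('wrist','w20.png')
E
```

```text
tcp [616.4  82.8  97.8] line xyz [-11.6  70.2  97.8] opening 0.007 F [-0.1 -1.1  0.1] j [-0.24  0.71  1.75  0.82  1.02 -0.75]
world target [614.4  89.7  98. ] d tool mm [ 5.4 -2.3  4.1] rot [ 0.001 -0.023  0.004]
```

View pics/w20.png

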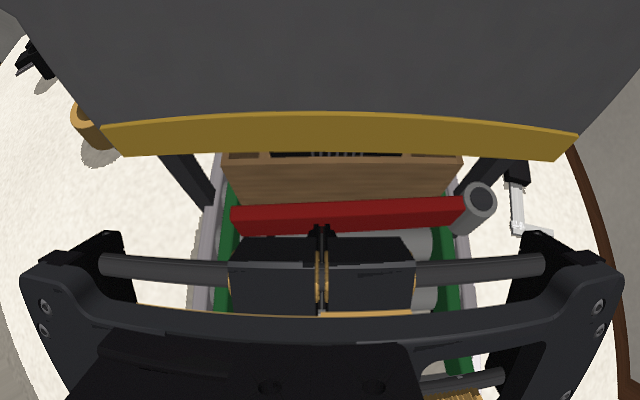

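>>> play_rows --pt "0.0025 0 0.002 0 0 0 0" --pt "0.0015 0 0.001 0 0 0 0"

```text
t: 23.05
eef_pos: [616.0, 89.3, 97.6]
tcp_rot: [3.138, -0.686, 1.521]
ft_force: [-4.1, -12.7, 2.5]
opening: 0.005
```

```bash
python3 d.py -14 77 98 38
python3 - <<'E'
from d import *
import pickle
c=snap('wrist','w21.png');pickle.dump(c,open('w21.pkl','wb'))
a=cv2.imread('pics/w21.png')[120:300,150:520]; a=cv2.convertScaleAbs(a,alpha=1.6,beta=15);cv2.imwrite('pics/w21z.png',cv2.resize(a,None,fx=2.16,fy=2.16,interpolation=cv2.INTER_CUBIC))
E
```

```text
tcp [616.   89.3  97.6] line xyz [-12.4  76.7  97.6] opening 0.005 F [ -4.1 -12.7   2.5] j [-0.23  0.71  1.75  0.83  1.01 -0.75]
world target [614.4  89.7  98. ] d tool mm [ 0.5 -1.6 -0.2] rot [-0.001 -0.022  0.005]
```

View pics/w21z.png

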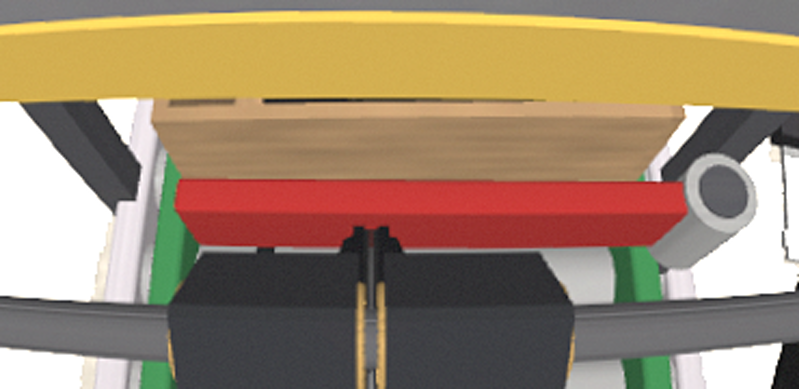

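Run:
```python
from d import *
import pickle
c=pickle.load(open('w21.pkl','rb'))
def W(n,u,v,z):
    w=wz(c,150+u/2.16,120+v/2.16,z)-L0; print(n,np.round([w@ex[:2],w@ey[:2]],1))
W('near top L',180,211,105);W('near top R',684,213,105);W('far top L',180,181,105);W('far top R',680,183,105);W('post',722,192,108)
W('carton tl',157,120,130);W('tr',684,117,130)
```

```text
near top L [-60.8  93.7]
near top R [73.1 93.3]
far top L [-61.9 102.1]
far top R [ 73.6 102.3]
post [84.9 98.2]
carton tl [-61.7 106.4]
tr [ 64.9 108.7]
```

The gate measures about 0.00 rad and the carton is home. Now I'll back away.

>>> play_rows --pt "-0.004 0 -0.003 0 0 0 0" --pt "-0.02 0 -0.017 0 0 0 0" --pt "-0.02 0 -0.025 0 0 0 0" --pt "-0.01 0 -0.035 0 0 0 0" --pt "-0.01 0 -0.035 0 0 0 0" --pt "0 0 0 0 0 0 0" --pt "0 0 0 0 0 0 0"

```text
t: 23.8
eef_pos: [609.2, -38.3, 146.5]
tcp_rot: [3.141, -0.686, 1.519]
ft_force: [0.2, 1.0, -0.4]
opening: 0.004
```

```bash
python3 d.py -14 0 150 38
python3 - <<'E'
from d import *
import pickle
c=snap('wrist','w22.png');pickle.dump(c,open('w22.pkl','wb'));c=snap('top','t22.png')
a=cv2.imread('pics/w22.png')[20:250,130:520]; a=cv2.convertScaleAbs(a,alpha=1.5,beta=15);cv2.imwrite('pics/w22z.png',cv2.resize(a,None,fx=2,fy=2,interpolation=cv2.INTER_CUBIC))
print(np.abs(state()['qvel']).max())
E
```

```text
tcp [609.2 -38.3 146.5] line xyz [-11.9 -51.  146.5] opening 0.004 F [ 0.2  1.  -0.4] j [-0.43  0.66  1.67  0.68  1.2  -0.76]
world target [610.   12.8 150. ] d tool mm [41.7 -1.9 29.6] rot [-0.003 -0.023  0.004]
0.01650135351636963
```

View pics/w22z.png

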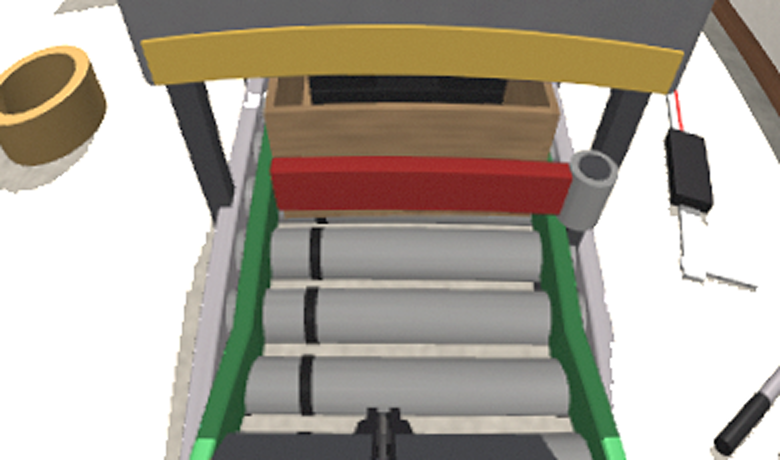

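View pics/t22.png

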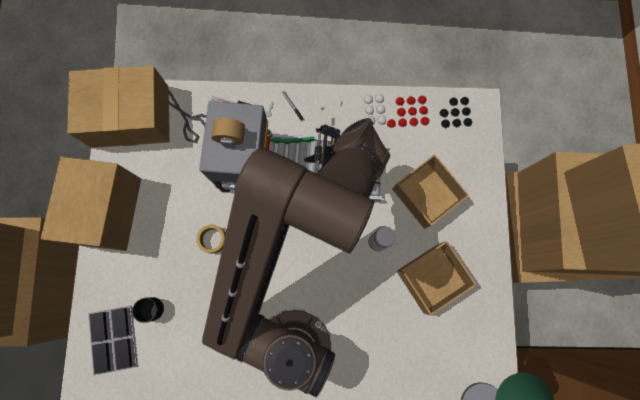

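Run:
```python
from d import *
import pickle
c=pickle.load(open('w22.pkl','rb'))
def W(n,u,v,z):
    w=wz(c,130+u/2,20+v/2,z)-L0; print(n,np.round([w@ex[:2],w@ey[:2]],1))
W('carton rear top L',267,111,130);W('R',557,109,130)
W('bar far top L',273,158,105);W('bar far top R',570,163,105);W('post',594,167,108)
a=cv2.imread('pics/w22.png')[70:140,250:430];cv2.imwrite('pics/w22y.png',cv2.resize(cv2.convertScaleAbs(a,alpha=1.5,beta=10),None,fx=4.4,fy=4.4,interpolation=cv2.INTER_CUBIC))
```

```text
carton rear top L [-61.9 106.6]
R [ 64.9 111.2]
bar far top L [-62.1 101.7]
bar far top R [ 75.2 101.9]
post [85.5 97.5]
```

View pics/w22y.png

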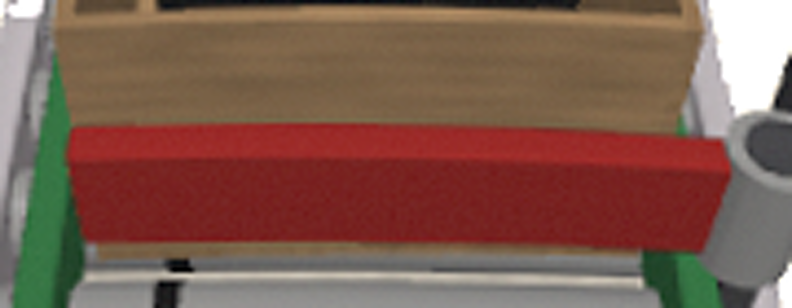

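Run:
```python
from d import *
import pickle
c=pickle.load(open('w22.pkl','rb'))
def W(n,u,v,z):
    w=wz(c,250+u/4.4,70+v/4.4,z)-L0; print(n,np.round([w@ex[:2],w@ey[:2]],1))
W('bottom L',97,259,55);W('bottom R',645,250,55)
W('top L',55,36,130);W('top R',698,33,130)
W('bar near top L',70,161,105);W('bar near top R',727,173,105)
W('roller L',80,275,55);W('roller R',645,284,55)
W('bar bottom L',88,243,75);W('bar bottom R',700,250,75)
```

```text
bottom L [-63.7 105.9]
bottom R [ 68.5 110.6]
top L [-62.3 103.2]
top R [ 64.3 107.1]
bar near top L [-61.6  92.2]
bar near top R [73.6 91.8]
roller L [-67.4 101.1]
roller R [ 67.1 100. ]
bar bottom L [-62.1  94.7]
bar bottom R [75.3 95. ]
```

>>> play_rows --pt "0.012 0.015 0.01 0 0 0 0" --pt "0.012 0.01 0.01 0 0 0 0" --pt "0.008 0 0.012 0 0 0 0" --pt "0 0 0 0 0 0 0"

```text
t: 24.3
eef_pos: [636.1, 12.1, 139.1]
tcp_rot: [-3.136, -0.688, 1.52]
ft_force: [0.6, 0.2, -0.0]
opening: 0.004
```

```bash
python3 d.py -14 0 150 38
python3 - <<'E'
from d import *
import pickle
c=snap('wrist','w23.png');pickle.dump(c,open('w23.pkl','wb'))
a=cv2.imread('pics/w23.png')[70:210,180:460];cv2.imwrite('pics/w23y.png',cv2.resize(cv2.convertScaleAbs(a,alpha=1.5,beta=10),None,fx=2.8,fy=2.8,interpolation=cv2.INTER_CUBIC))
E
```

```text
tcp [636.1  12.1 139.1] line xyz [ 12.1   0.8 139.1] opening 0.004 F [ 0.6  0.2 -0. ] j [-0.34  0.69  1.63  0.72  1.17 -0.7 ]
world target [610.   12.8 150. ] d tool mm [  6.4 -26.1  -8.7] rot [-0.009 -0.025  0.005]
```

View pics/w23y.png

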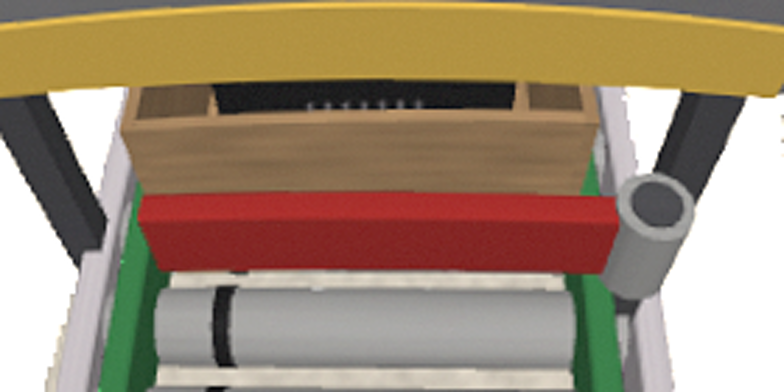

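```bash
python3 - <<'E'
from d import *
import pickle
c=pickle.load(open('w23.pkl','rb'))
def W(n,u,v,z):
    w=wz(c,180+u/2.8,70+v/2.8,z)-L0; r=np.array([w@ex[:2],w@ey[:2]]);print(n,np.round(r,1)); return r
def sk(n,a,b,z):
    A=W(n+' L',*a,z);B=W(n+' R',*b,z); print('  slope',round((B-A)[1]/(B-A)[0],4))
sk('carton top rear',(123,131),(597,125),130)
sk('bar far top',(140,198),(613,198),105)
sk('bar near top',(141,224),(617,224),105)
sk('roller tangent',(160,290),(572,290),55)
E
python3 - <<'E'
# subpixel edges: carton/rim brightness transition columns, bar top colour transition
import sys; sys.path.insert(0,'.')
from d import *
import pickle
c=pickle.load(open('w23.pkl','rb')); im=c['img'].astype(float)
pts=[];bar=[]
for u in range(232,388,6):
    col=im[:,u]; red=(col[:,0]>2.2*col[:,1])&(col[:,0]>60)
    v=np.where(red)[0]
    if len(v): bar.append((u,v.min()-.5))
    g=col[:,:].sum(1); seg=g[108:122]; d=np.diff(seg); k=d.argmin(); pts.append((u,108+k+.5))
for n,L,z in(('rim lower edge',pts,130),('bar far top',bar,105)):
    w=np.array([wz(c,u+.5,v+.5,z)-L0 for u,v in L]); X=w@ex[:2];Y=w@ey[:2]
    k=np.polyfit(X,Y,1); r=Y-np.polyval(k,X); m=abs(r)<2*r.std()+.3; print(n,np.polyfit(X[m],Y[m],1),r.std(),m.sum())
E
```

```text
carton top rear L [-62.  105.7]
carton top rear R [ 65.1 107.4]
  slope 0.0129
bar far top L [-62.7 101.3]
bar far top R [ 73.9 101.7]
  slope 0.0028
bar near top L [-60.8  92. ]
bar near top R [73.9 92.6]
  slope 0.0043
roller tangent L [-68.5  99.3]
roller tangent R [ 70.3 100. ]
  slope 0.0051
rim lower edge [2.12448319e-02 1.06801561e+02] 0.293021091851892 26
bar far top [-3.01937576e-04  1.02022336e+02] 0.3277231194157997 26
```

The fitted edges give a carton skew of about 0.02 rad, its rear face at about 107 mm (108 is home), and the gate at about 0.00 rad. Nothing is touching the robot, so I'm handing in.

```bash
python3 -c "
from cell import *
print(job_done())"
```

```text
the job is handed in; nothing more can be done
None
```

I handed the job in at about 24 s. The housing is flat in the carton, the carton is home under the sealing head, and the gate is shut behind it. `job_done()` gives no verdict, so what follows is from my own measurements.

**What I did:**
- Lowered the housing into the carton and let it go within about 1 mm of the floor.
- Swung the gate open, then pushed the carton home with the tool tilted until it met the end stop at about 45 N.
- Swung the gate shut until it met its stop at about 13 N, then backed the arm clear.

**Last checks (wrist camera):**
- **Carton:** its rear face is at line y ≈ 107 mm (108 is fully home) and it sits about 1–2 mm off centre.
- **Gate:** about 0.00 rad.
- **Housing:** seen flat and centred in the carton after release. Only part of it shows in the last view, because the head hides the rest.
- **Tape roll and spray can:** still standing where they were in the last pictures. I judged this by eye and did not measure it.
- **Robot:** clear of everything, with forces near zero.

**What disagreed or went wrong:**
- **Squareness:** readings of the carton's squareness ranged from 0.013 to 0.036 rad. The final edge fit gave about 0.02, and all are inside the 0.06 limit.
- **First push:** on the first push home there was a sideways force of about 9 N, which I took to be a finger touching the gate post. I backed off, narrowed the jaws and pushed again.
- **Second push:** it still showed about 17 N sideways, probably from the carton squaring itself.

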